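# Bark into the culture jar through the swing-arm funnel

## Robot

A 6-joint arm with a two-finger parallel gripper is mounted at the origin on the work surface. World frame = base frame: x ahead of the robot, y to its left, z up, the work surface at z = 0. Lengths are in m, angles in rad, forces in N, time in s.
With the tool pointing down it reaches from about 0.375 to 0.975 m from the base axis. Payload 3.8 kg.
Tool frame: the origin (TCP) lies at the very end of the fingers, on their centre line; the grasp point (between the pads) lies 19 mm behind it; z points along the fingers, y is the direction in which the jaws open and shut (so a half turn about z gives the same grasp; the last joint's range is limited). The gripper opens to 85 mm and grips with 20 to 120 N. Pads are 22 mm wide; open, the fingers measure 114 mm over their backs; the gripper's body (76 mm by 85 mm) begins 54 mm behind the grasp point. The pads swing forward as they close: fully open they stand 13 mm farther back than shut.
Start: joints at [1.174, 0.264, 1.604, -0, 1.274, -0.037], TCP at [0.238, 0.632, 0.231] pointing down, gripper open.
Joint ranges: [-2.63, 2.63], [-0.94, 2.18], [0.31, 2.57], [-1.31, 4.45], [0, 2.66], [-2.55, 2.55]. Speed limits (rad/s): [2.57, 2.57, 3.14, 3.14, 3.14, 3.14].

## Interface

Orientations are given as a rotation vector (axis times angle).
In Python, from workcell import bot, read_camera, finish_job gives the robot as it stands. The module is installed in compiled form; this text tells all that it offers.
- The arm moves only by the tool servo_tool, never from a script. Its argument "targets" is text: rows parted by semicolons, each of 7 numbers parted by spaces: the turn, a rotation vector about the tool's x, y, z in rad, then the shift along the tool's x, y, z in mm, then the finger opening in mm, from 0 to 85.4. In form: wx wy wz x y z gripper; .... A call has 1 to 8 rows; each row shifts and turns the pose as measured when the row begins, along the tool's axes as they then stand; what a row does not reach is not made up. A row lasts 1/12 s, in which the tool goes at most 41.7 mm and 7.16 degrees, less where a joint would pass 70% of its speed; a pose out of reach is approached as far as the arm can. A call is refused whole if a number of a shift passes 41.7 or a number of a turn 0.125, either way. A call with a gripper value outside its range is refused whole. The fingers move at their own pace and stop on an object; "newtons" is the grip in N (left out, the last holds). Time passes only in rows, so rows that do not move let the fingers close. It gives the time, the measured TCP pose, the force and the opening at its end, in the units of the state.
- bot.read_state(): the state, without advancing time (a new reading comes with each control period).
- read_camera(name): name is "side" or "top" or "wrist"; returns a dict with "image" (384x512x3 uint8, red, green, blue), "mtx" (3x3 intrinsics, pixels), "k1" (the pictures are not rectified: a ray, as slopes to the right and down, at radius r is drawn at 1 + k1 r^2 times it, then the intrinsics apply), "eye" and "orientation" of the camera in the world; the wrist camera has in their place "T_tool_cam" (4x4, takes a point from camera to tool coordinates, whose origin is the TCP and whose axes are the flange's). Camera axes: x right, y up, looking along -z (the intrinsics and any distortion apply to the point x, -y, -z); pixel columns grow to the right and rows downward; lengths in m; the calibration is good to about 2 mm. A picture is of the moment at which its call begins: read the wrist's pose just before it. There is no depth.
- finish_job(): hands the job in, once; it reports no verdict.
The state is a dict: "time": time; "q": joint angles; "joint_vel": joint speeds; "joint_torque": joint torques, N m; "tool_pos": TCP position; "tcp_rot": TCP orientation; "wrist_force": force on the tool from outside, world axes, zero at the start; "torque": the same for the moment, N m; "width": opening from 0.0 (shut) to 1.0 (fully open).
Only numpy, scipy, OpenCV 4.12 (cv2) and the standard library are available. Lean on these libraries where they do the work, as an engineer would, in place of code of your own. Each camera call takes 0.05 s, during which the arm holds its last target.

## Task

Loosen the clamp knob of the funnel stand, swing the funnel over the open jar so that the spout is centred on its mouth (pointer on the white mark), and screw the clamp tight again. Then tip the bark from the scoops through the funnel until every piece is in the jar, and leave both scoops standing level on the bench, well clear of the stand, with the funnel still clamped over the jar. The pot, bottle and brush stay where they are.

Things in the scene. Friction and masses are not known exactly. Their poses are not given: they have to be found in the camera images.
- clamp_knob (a joint): black T-shaped clamp knob on top of the stand's post, turning about the vertical post axis. Its grip is an upright bar 64 mm long, 14 mm thick, 26 mm tall (underside 187 mm, top 213 mm above the bench). 0 rad = screwed fully tight (stop); the value grows counter-clockwise seen from above = loosening, up to a stop at 1.4. It stays where it is left and needs about 0.3 N m to turn. Up to about 0.9 rad the clamp still drags on the arm; beyond that the arm swings freely.
- knob_grip (a point): centre of the knob's grip bar, on the post axis, 200 mm above the bench. The point's x axis lies along the 64 mm bar and turns with the knob.
- funnel_arm (a joint): swing angle of the aluminium arm that carries the steel funnel, about the post axis; grows counter-clockwise seen from above, stops at -1.05 and 1.05. At 0 the arm points along the stand's -x. When tight, the clamp holds it against about 0.8 N m; loose, about 0.12 N m moves it. The two stations (rings on the base plate) lie at -0.7 and +0.7; a white pointer on the back of the arm then lies on a long white mark of the scale under it.
- swing_peg (a point): upright black peg on top of the arm, the handle to swing it by: 18 mm in diameter, rising from the arm's top (156 mm above the bench) to 204 mm; this point lies on the peg's axis 184 mm above the bench. It is 95 mm from the post axis, between knob and funnel (the funnel's rim begins 47 mm further out). Site axes turn with the arm; x lies along the arm, -x towards the funnel.
- spout (a point): centre of the funnel's open lower end, 130 mm above the bench, 220 mm from the post axis; spout 66 mm inside, 72 mm outside diameter.
- funnel_rim (a point): centre of the funnel's upper rim, 214 mm above the bench; rim 156 mm in diameter. The cone narrows to the spout at 146 mm. Nothing else on the stand is higher than the rim.
- stand: fixed funnel stand: grey base plate 340 x 400 x 12 mm, reaching 275 mm to -x and 65 mm to +x of the post axis; the origin is at the post axis on the bench; the post with scale disc carries arm and knob.
- jar_mouth (a point): centre of the mouth of the open, empty glass jar that is to be filled: jar 87 mm outside, 80 mm inside diameter, 108 mm tall, fixed upright on one of the stand's two stations; mouth 120 mm above the bench, so the spout passes 10 mm over it. Axis z up.
- shut_jar: a full glass jar with a steel lid, 91 mm in diameter, 114 mm tall, fixed on the other station; origin at the centre of its underside. Not part of the job.
- pot: terracotta pot, 110 mm rim, 95 mm tall, standing aside; leave alone. Origin at the centre of its underside.
- bottle: white plastic bottle, 68 mm in diameter, 170 mm tall, standing aside; leave alone. Origin at the centre of its underside.
- brush: hand brush lying aside on the bench; leave alone.
- scoop_a: aluminium hand scoop, 130 mm long (x), 84 mm wide (y), side and back walls 40 mm high, 3 mm floor, open at its front (+x) end, where it pours; about 0.22 kg. Origin at the centre of its underside, z up. Holds one to three bark pieces at the start.
- scoop_a_grip (a point): where to grip scoop_a: centre of the black handle bar that runs along the scoop's x over its middle; bar 14 mm wide (y), 16 mm high, 95 mm long (from x = -65 to +30 mm of the scoop); this point is 85 mm above the scoop's underside and 8 mm behind its centre. Axes as the scoop's.
- scoop_b: aluminium hand scoop, 130 mm long (x), 84 mm wide (y), side and back walls 40 mm high, 3 mm floor, open at its front (+x) end, where it pours; about 0.22 kg. Origin at the centre of its underside, z up. Holds one to three bark pieces at the start.
- scoop_b_grip (a point): where to grip scoop_b: centre of the black handle bar that runs along the scoop's x over its middle; bar 14 mm wide (y), 16 mm high, 95 mm long (from x = -65 to +30 mm of the scoop); this point is 85 mm above the scoop's underside and 8 mm behind its centre. Axes as the scoop's.
- bark_a0_mid (a point): centre of a rounded bark nugget, 33 mm across, 25 mm high, 14 g; may be absent. At the start it lies in scoop_a.
- bark_a1_mid (a point): centre of a rounded bark nugget, 33 mm across, 25 mm high, 14 g; may be absent. At the start it lies in scoop_a.
- bark_a2_mid (a point): centre of a rounded bark nugget, 33 mm across, 25 mm high, 14 g; may be absent. At the start it lies in scoop_a.
- bark_b0_mid (a point): centre of a rounded bark nugget, 33 mm across, 25 mm high, 14 g; may be absent. At the start it lies in scoop_b.
- bark_b1_mid (a point): centre of a rounded bark nugget, 33 mm across, 25 mm high, 14 g; may be absent. At the start it lies in scoop_b.
- bark_b2_mid (a point): centre of a rounded bark nugget, 33 mm across, 25 mm high, 14 g; may be absent. At the start it lies in scoop_b.

How it is judged:
By the outcome, as a careful person would: the job done as asked, in the order asked, and still so for the second after the job is handed in, with the robot touching nothing.
Of bark_a0, bark_a1, bark_a2, bark_b0, bark_b1, bark_b2 only 4 to 6 are there at a start; the rules pass over those that are not, and their reading is None.
At some moment in a run one of scoop_a, scoop_b may be knocked a few centimetres aside while the robot is not near it.
It also fails if it takes over 192 s, if anything falls off the work surface, if the arm or the gripper's body presses on something with over 40 N, if the wrist force passes 120 N, or if a joint passes its speed limit or range.

## Working session

There is one attempt and no reset: what is moved stays moved. The work goes in short steps, Python scripts to look and compute and a tool call to move; the robot and the scene stay as the last step left them, time stands still between calls to the robot, and variables do not carry over. Pictures are saved under pics/ and viewed, and the job is handed in when it is done.

Besides the shell and the picture viewer there is one more tool, called after "Request:" as name(argument=value, ...) on one line, values as JSON. servo_tool: Moves the arm, as the interface text tells. Its arguments: {"type":"object","properties":{"targets":{"type":"string"},"newtons":{"type":"number"}},"required":["targets"]}

```bash
mkdir -p pics; ls; cat > h.py <<'E'
import numpy as np, cv2
from scipy.spatial.transform import Rotation as R
from workcell import bot, read_camera
def snap(name,fn):
    st=bot.read_state(); c=read_camera(name); cv2.imwrite('pics/'+fn,c['image'][:,:,::-1])
    np.savez('pics/'+fn[:-4]+'.npz',mtx=c['mtx'],k1=c['k1'],**({'eye':c['eye'],'ori':c['orientation']} if 'eye' in c else {'T':c['T_tool_cam']}),tp=st['tool_pos'],tr=st['tcp_rot'])
    return c
def pose(fn):
    d=np.load('pics/'+fn+'.npz')
    if 'eye' in d:
        o=np.array(d['ori']); Rm=o if o.shape==(3,3) else (R.from_rotvec(o).as_matrix() if o.shape==(3,) else R.from_quat(o).as_matrix())
        return d,np.array(d['eye']),Rm
    T=d['T']; Rt=R.from_rotvec(d['tr']).as_matrix()
    return d,d['tp']+Rt@T[:3,3],Rt@T[:3,:3]
def ray(fn,u,v):
    d,e,Rm=pose(fn); K=d['mtx'];k1=float(d['k1'])
    p=cv2.undistortPointsIter(np.array([[[u,v]]],float),K,np.array([k1,0,0,0.]),None,None,(3,50,1e-10))[0,0]
    r=Rm@np.array([p[0],-p[1],-1]); return e,r
def atz(fn,u,v,z):
    e,r=ray(fn,u,v); return e+r*(z-e[2])/r[2]
def tri(*obs):
    A=np.zeros((3,3));b=np.zeros(3)
    for fn,u,v in obs:
        e,r=ray(fn,u,v); r=r/np.linalg.norm(r);P=np.eye(3)-np.outer(r,r);A+=P;b+=P@e
    return np.linalg.solve(A,b)
def proj(fn,X):
    d,e,Rm=pose(fn);K=d['mtx'];k1=float(d['k1'])
    c=Rm.T@(np.asarray(X)-e); p=np.array([c[0],-c[1]])/-c[2]; p=p*(1+k1*(p@p)); return K[0,0]*p[0]+K[0,2],K[1,1]*p[1]+K[1,2]
def crop(fn,x0,y0,x1,y1,s,out):
    im=cv2.imread('pics/'+fn+'.png')[y0:y1,x0:x1]; cv2.imwrite('pics/'+out,cv2.resize(im,None,fx=s,fy=s,interpolation=cv2.INTER_CUBIC))
def st():
    s=bot.read_state(); print(round(s['time'],2),np.round(s['tool_pos'],4),np.round(s['tcp_rot'],3),'F',np.round(s['wrist_force'],1),'T',np.round(s['torque'],2),'w',round(s['width'],3),'q',np.round(s['q'],3))
E
python3 - <<'E'
from h import *
for n in ['side','top','wrist']:
    c=snap(n,n+'0.png'); print(n,{k:v for k,v in c.items() if k!='image'})
st()
E
```

```text
pics
side {'mtx': array([[357.64084859,   0.        , 256.2785903 ],
       [  0.        , 357.64084859, 194.49763539],
       [  0.        ,   0.        ,   1.        ]]), 'k1': -0.07423689318583283, 'eye': array([ 0.46938347, -0.6146476 ,  0.90650888]), 'orientation': array([ 0.71681315, -0.05795681, -0.10251825])}
top {'mtx': array([[408.70358284,   0.        , 255.08361953],
       [  0.        , 408.70358284, 193.54672475],
       [  0.        ,   0.        ,   1.        ]]), 'k1': -0.11448908704546383, 'eye': array([0.31444347, 0.06110086, 1.25435518]), 'orientation': array([ 0.17301944, -0.18440099, -1.58579629])}
wrist {'mtx': array([[296.93637327,   0.        , 256.10835093],
       [  0.        , 296.93637327, 190.8813891 ],
       [  0.        ,   0.        ,   1.        ]]), 'k1': -0.029327771560622128, 'T_tool_cam': array([[ 4.76674862e-04,  9.59908411e-01,  2.80313422e-01,
         6.96976540e-02],
       [ 9.99999790e-01, -3.34760856e-04, -5.54147563e-04,
        -1.03889140e-04],
       [-4.38092946e-04,  2.80313628e-01, -9.59908370e-01,
        -1.41049347e-01],
       [ 0.00000000e+00,  0.00000000e+00,  0.00000000e+00,
         1.00000000e+00]])}
0.15 [0.2374 0.6313 0.2302] [-5.620e-01 -3.091e+00  3.000e-03] F [ 0.8 -0.3 -0.4] T [-0.01 -0.    0.02] w 1.001 q [ 1.174  0.265  1.605 -0.     1.274 -0.037]
```

```bash
python3 - <<'E'
from h import *
for n in ['side0','top0']: crop(n,0,0,512,384,1.56,n+'b.png')
E
```

```text
(no output)
```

View pics/side0b.png

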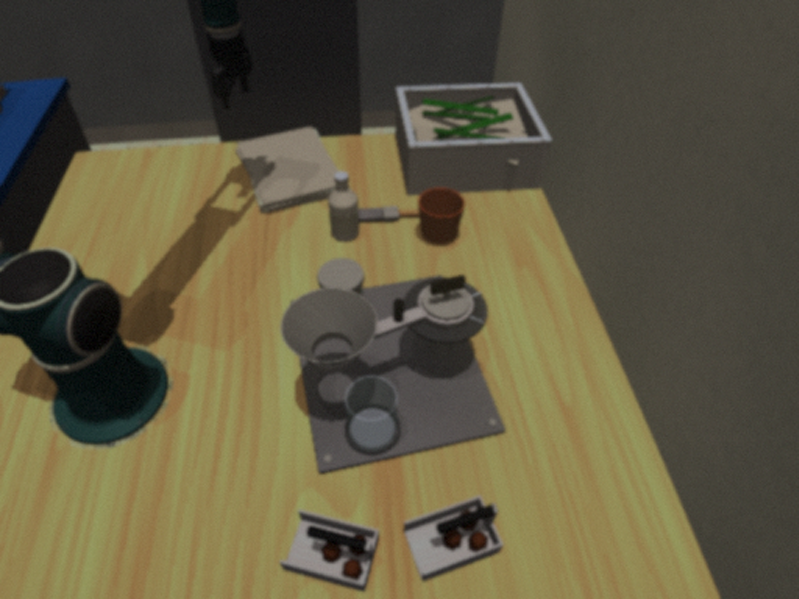

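View pics/top0b.png

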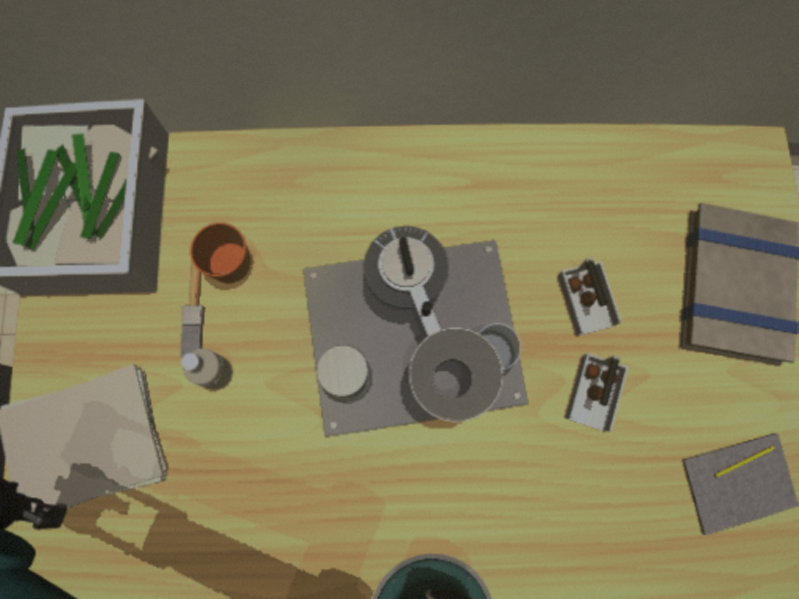

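View pics/wrist0.png

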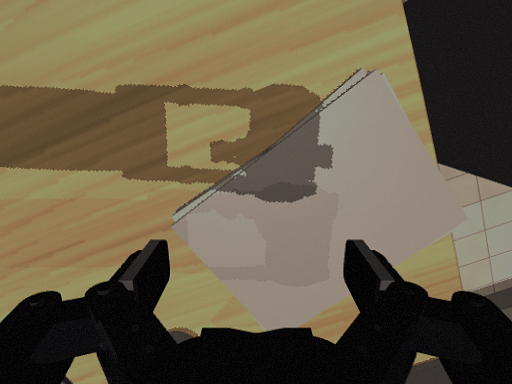

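```bash
python3 - <<'E'
from h import *
crop('top0',215,130,345,285,5,'c1.png'); crop('top0',345,155,415,285,5,'c2.png'); crop('side0',170,160,330,310,5,'c3.png'); crop('side0',170,310,340,384,4.7,'c4.png')
E
```

```text
(no output)
```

View pics/c1.png

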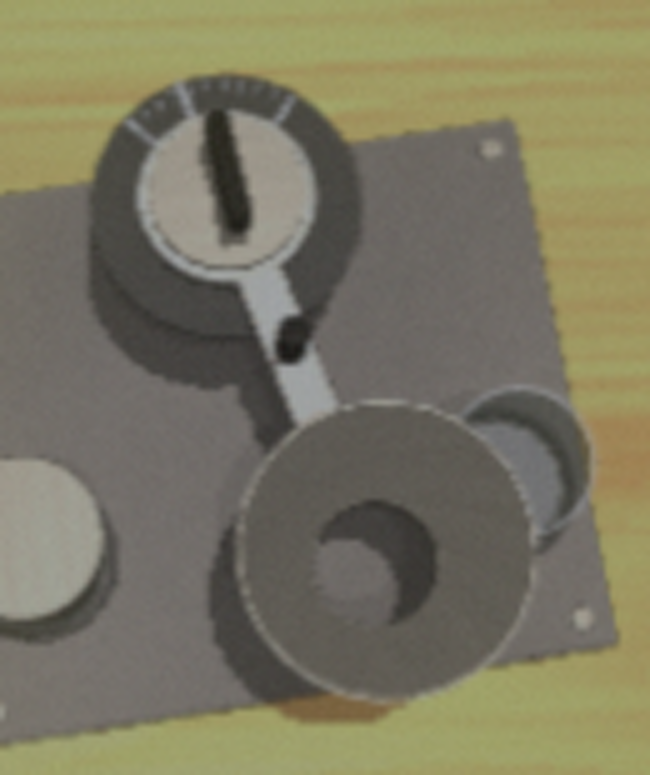

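View pics/c2.png

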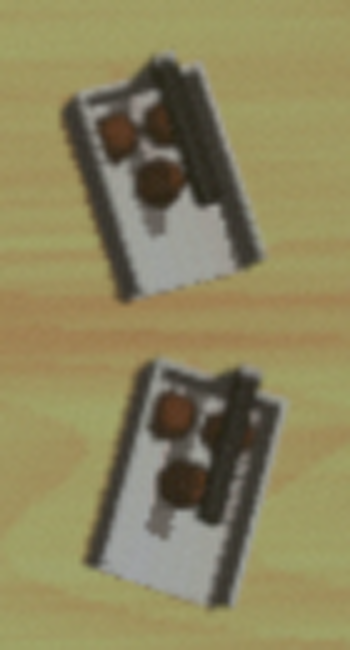

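View pics/c3.png

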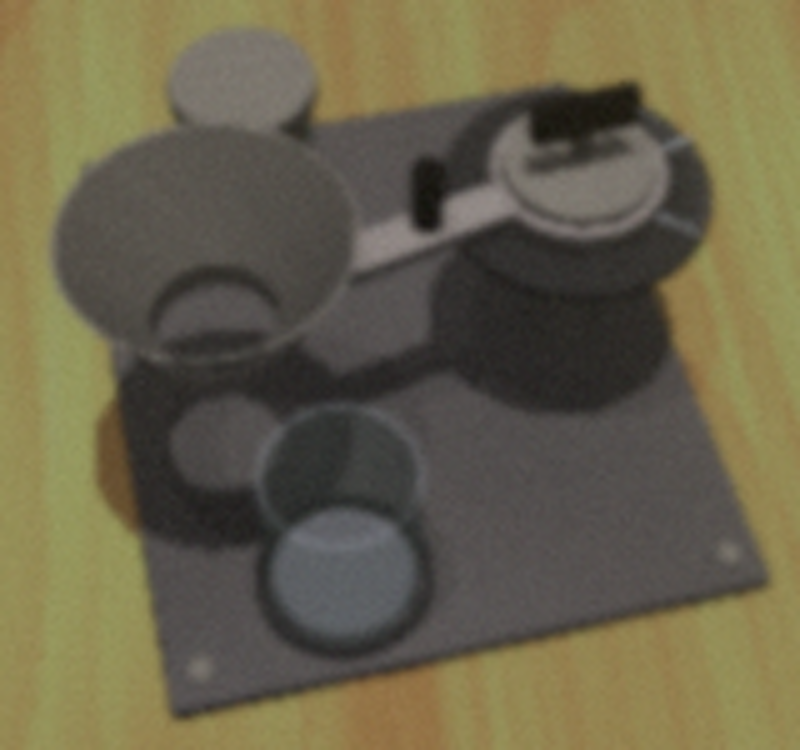

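View pics/c4.png

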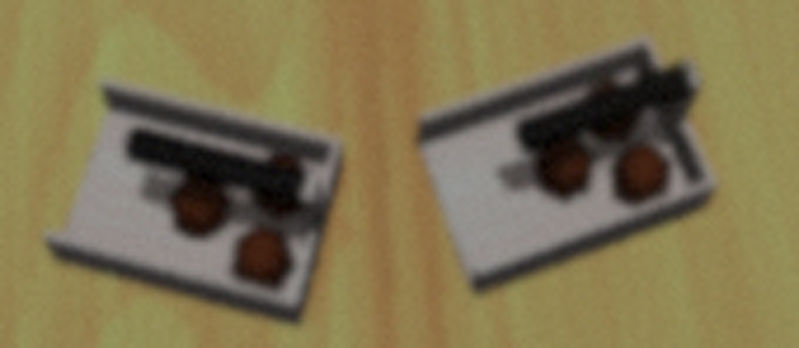

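```bash
python3 - <<'E'
from h import *
T=lambda x,y:(215+x/5,130+y/5)
S=lambda x,y:(170+x/5,160+y/5)
def d(n,t,s,z):
    t=T(*t);s=S(*s); print(n,'top@z',np.round(atz('top0',*t,z),4),'side@z',np.round(atz('side0',*s,z),4),'tri',np.round(tri(('top0',*t),('side0',*s)),4))
d('knob end far',(216,115),(637,92),.213)
d('knob end near',(236,212),(535,122),.213)
d('knobdisc',(228,190),(580,165),.17)
d('peg top',(295,325),(430,165),.204)
d('rim',(387,550),(206,243),.214)
d('jar mouth',(530,465),(340,477),.120)
c=[T(512,120),T(618,640)]
for p in c: print('plate',atz('top0',*p,.012))
for p in [(768,580),(175,715)]: print('plate side',atz('side0',*S(*p),.012))
print('plate nuts')
T2=lambda x,y:(345+x/5,155+y/5); S2=lambda x,y:(170+x/4.7,310+y/4.7)
for n,ps in [('upper(1) handle ends',[((165,65),(685,75)),((208,195),(530,132))]),('lower(2)',[((243,375),(290,180)),((210,517),(138,142))])]:
    for t,s in ps: print(n,np.round(atz('top0',*T2(*t),.093),4),np.round(atz('side0',*S2(*s),.093),4),np.round(tri(('top0',*T2(*t)),('side0',*S2(*s))),4))
for n,ps in [('1 floor front',[(125,300),(262,262)]),('2 floor front',[(88,565),(225,605)])]:
    for t in ps: print(n,np.round(atz('top0',*T2(*t),.003),4))
for n,ps in [('1 sidefront',[(478,290),(425,135)]),('2',[(50,240),(108,88)])]:
    for t in ps: print(n,np.round(atz('side0',*S2(*t),.003),4),np.round(atz('side0',*S2(*t),.04),4))
E
```

```text
knob end far top@z [0.6661 0.0398 0.213 ] side@z [0.6674 0.0331 0.213 ] tri [0.669  0.0397 0.2057]
knob end near top@z [0.6118 0.0306 0.213 ] side@z [0.6092 0.0166 0.213 ] tri [0.6139 0.03   0.1989]
knobdisc top@z [0.6369 0.0334 0.17  ] side@z [0.6377 0.0214 0.17  ] tri [0.6408 0.0331 0.1565]
peg top top@z [0.5519 0.0009 0.204 ] side@z [ 5.515e-01 -2.000e-04  2.040e-01] tri [0.5519 0.0008 0.2029]
rim top@z [ 0.4308 -0.0417  0.214 ] side@z [ 0.4338 -0.0494  0.214 ] tri [ 0.4326 -0.0424  0.2052]
jar mouth top@z [ 0.4872 -0.1337  0.12  ] side@z [ 0.4918 -0.1327  0.12  ] tri [ 0.4895 -0.1333  0.1201]
plate [ 0.72689555 -0.15398379  0.012     ]
plate [ 0.39487234 -0.2001107   0.012     ]
plate side [ 0.72717179 -0.15836483  0.012     ]
plate side [ 0.39634837 -0.20341566  0.012     ]
plate nuts
upper(1) handle ends [ 0.653  -0.3206  0.093 ] [ 0.6558 -0.3246  0.093 ] [ 0.656  -0.3226  0.0868]
upper(1) handle ends [ 0.5726 -0.3391  0.093 ] [ 0.5753 -0.3437  0.093 ] [ 0.5752 -0.3415  0.0859]
lower(2) [ 0.4651 -0.35    0.093 ] [ 0.459 -0.354  0.093] [ 0.4622 -0.352   0.0892]
lower(2) [ 0.3839 -0.3232  0.093 ] [ 0.388  -0.3287  0.093 ] [ 0.3858 -0.3259  0.084 ]
1 floor front [ 0.5263 -0.3103  0.003 ]
1 floor front [ 0.5483 -0.4011  0.003 ]
2 floor front [ 0.3627 -0.2743  0.003 ]
2 floor front [ 0.3354 -0.358   0.003 ]
1 sidefront [ 0.5481 -0.3904  0.003 ] [ 0.5449 -0.3996  0.04  ]
1 sidefront [ 0.531  -0.3091  0.003 ] [ 0.5285 -0.3216  0.04  ]
2 [ 0.333  -0.3434  0.003 ] [ 0.3386 -0.3546  0.04  ]
2 [ 0.3633 -0.2662  0.003 ] [ 0.3677 -0.2805  0.04  ]
```

```bash
cat >> h.py <<'E'
def Rd(yaw_y):
    # tool pointing down with tool y at world yaw
    y=np.array([np.cos(yaw_y),np.sin(yaw_y),0]);z=np.array([0,0,-1.]);x=np.cross(y,z); return np.stack([x,y,z],1)
def plan(p,Rt,grip,mm=38,ang=.115,nmax=8,start=None):
    s=bot.read_state()
    p0,R0=(np.array(s['tool_pos']),R.from_rotvec(s['tcp_rot'])) if start is None else start
    Rt=R.from_matrix(Rt) if not isinstance(Rt,R) else Rt
    w=(R0.inv()*Rt).as_rotvec(); d=np.asarray(p)-p0
    n=max(1,int(np.ceil(np.linalg.norm(d)*1000/mm)),int(np.ceil(np.linalg.norm(w)/ang)))
    rows=[]
    for i in range(min(n,nmax)):
        Ri=R0*R.from_rotvec(w*i/n); t=Ri.inv().apply(d/n)*1000
        rows.append(' '.join('%g'%v for v in [*np.round(w/n,3)+0,*np.round(t,0 if np.abs(t).max()>10 else 1)+0,grip]))
    print(n,'rows;',np.round(d*1000,1),np.round(w,3)); print('; '.join(rows))
E
python3 - <<'E'
from h import *
plan([.30,.50,.32],Rd(0.5),60)
E
```

```text
7 rows; [  62.6 -131.3   89.8] [-0.002  0.001  0.711]
0 0 0.102 -15 -14 -13 60; 0 0 0.102 -16 -13 -13 60; 0 0 0.102 -18 -11 -13 60; 0 0 0.102 -19 -9 -13 60; 0 0 0.102 -19 -7 -13 60; 0 0 0.102 -20 -5 -13 60; 0 0 0.102 -21 -3 -13 60
```

```bash
python3 - <<'E'
from h import *
plan([.637,.033,.34],Rd(-1.40),50)
E
```

```text
23 rows; [ 399.6 -598.3  109.8] [-1.000e-03  2.000e-03  2.611e+00]
0 0 0.114 -25 -18 -5 50; 0 0 0.114 -27 -15 -5 50; 0 0 0.114 -29 -12 -5 50; 0 0 0.114 -30 -9 -5 50; 0 0 0.114 -31 -5 -5 50; 0 0 0.114 -31 -2 -5 50; 0 0 0.114 -31 2 -5 50; 0 0 0.114 -31 5 -5 50
```

Request:
servo_tool(targets="0 0 0.114 -25 -18 -9 50; 0 0 0.114 -27 -15 -9 50; 0 0 0.114 -29 -12 -9 50; 0 0 0.114 -30 -9 -9 50; 0 0 0.114 -31 -5 -9 50; 0 0 0.114 -31 -2 -9 50; 0 0 0.114 -31 2 -9 50; 0 0 0.114 -31 5 -9 50")

```text
time: 0.82
tool_pos: [0.3711, 0.4158, 0.2967]
tcp_rot: [-1.904, -2.498, 0.022]
wrist_force: [1.0, 0.5, 0.9]
width: 0.585
```

```bash
python3 - <<'E'
from h import *
st()
plan([.637,.033,.34],Rd(-1.40),50)
E
```

```text
0.82 [0.3711 0.4158 0.2967] [-1.904 -2.498  0.022] F [1.  0.5 0.9] T [ 0.06 -0.01 -0.02] w 0.585 q [ 7.980e-01  1.600e-02  1.765e+00 -1.000e-03  1.375e+00  5.300e-01]
15 rows; [ 265.9 -382.8   43.3] [-0.002  0.016  1.668]
0 0.001 0.111 -29 10 -3 50; 0 0.001 0.111 -28 13 -3 50; 0 0.001 0.111 -26 17 -3 50; 0 0.001 0.111 -24 19 -3 50; 0 0.001 0.111 -22 22 -3 50; 0 0.001 0.111 -19 24 -3 50; 0 0.001 0.111 -17 26 -3 50; 0 0.001 0.111 -14 28 -3 50
```

Tracks well. Continue.

Request:
servo_tool(targets="0 0.001 0.111 -29 10 -5 50; 0 0.001 0.111 -28 13 -5 50; 0 0.001 0.111 -26 17 -5 50; 0 0.001 0.111 -24 19 -5 50; 0 0.001 0.111 -22 22 -5 50; 0 0.001 0.111 -19 24 -5 50; 0 0.001 0.111 -17 26 -5 50; 0 0.001 0.111 -14 28 -5 50")

```text
time: 1.48
tool_pos: [0.5117, 0.1981, 0.3386]
tcp_rot: [-2.824, -1.374, 0.013]
wrist_force: [-0.6, 0.1, 0.3]
width: 0.587
```

```bash
python3 - <<'E'
from h import *
plan([.637,.033,.32],Rd(-1.40),50)
E
```

```text
7 rows; [ 125.3 -165.1  -18.6] [-0.001  0.008  0.735]
0 0.001 0.105 -7 29 3 50; 0 0.001 0.105 -4 29 3 50; 0 0.001 0.105 -1 30 3 50; 0 0.001 0.105 2 30 3 50; 0 0.001 0.105 5 29 3 50; 0 0.001 0.105 8 29 3 50; 0 0.001 0.105 11 28 3 50
```

Request:
servo_tool(targets="0 0.001 0.105 -7 29 3 50; 0 0.001 0.105 -4 29 3 50; 0 0.001 0.105 -1 30 3 50; 0 0.001 0.105 2 30 3 50; 0 0.001 0.105 5 29 3 50; 0 0.001 0.105 8 29 3 50; 0 0.001 0.105 11 28 3 50; 0 0 0 0 0 0 50")

```text
time: 2.15
tool_pos: [0.6429, 0.0157, 0.3158]
tcp_rot: [3.135, 0.192, 0.0]
wrist_force: [0.8, -0.3, 1.2]
width: 0.586
```

```bash
python3 - <<'E'
from h import *
st(); snap('wrist','w1.png'); crop('w1',0,0,512,384,1.56,'w1b.png')
E
```

```text
2.15 [0.6429 0.0157 0.3158] [3.135 0.192 0.   ] F [ 0.8 -0.3  1.2] T [ 0.05  0.04 -0.07] w 0.586 q [-1.400e-02  1.650e-01  1.569e+00 -1.000e-03  1.408e+00  1.434e+00]
```

View pics/w1b.png

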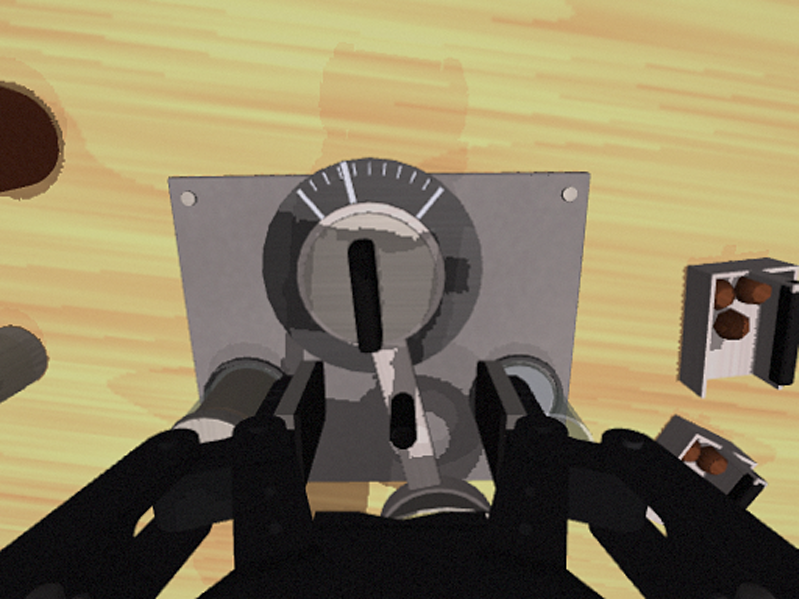

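```bash
python3 - <<'E'
from h import *
f=1/1.56
a=atz('w1',361*f,241*f,.213);b=atz('w1',370*f,351*f,.213)
print(a,b,(a+b)/2,np.linalg.norm(a-b),np.arctan2(*(a-b)[[1,0]]))
print(atz('w1',402*f,398*f,.204), atz('w1',371*f,265*f,.187))
plan([.639,.034,.235],Rd(-1.40),50)
E
```

```text
[0.67292428 0.03917482 0.213     ] [0.61113875 0.02784542 0.213     ] [0.64203151 0.03351012 0.213     ] 0.06281565556009028 0.18135188141947928
[0.57913537 0.00549435 0.204     ] [0.65496921 0.03345656 0.187     ]
3 rows; [ -2.7  16.4 -81. ] [-0.001  0.001 -0.044]
0 0 -0.015 0 -5 27 50; 0 0 -0.015 0 -6 27 50; 0 0 -0.015 0 -6 27 50
```

Request:
servo_tool(targets="0 0 -0.015 0 -6 27 50; 0 0 -0.015 0 -6 27 50; 0 0 -0.015 0 -6 27 50; 0 0 0 0 0 0 50", newtons=60)

```text
time: 2.53
tool_pos: [0.6394, 0.0371, 0.2349]
tcp_rot: [-3.126, -0.276, -0.004]
wrist_force: [-1.8, -0.3, -1.3]
width: 0.586
```

```bash
python3 - <<'E'
from h import *
st()
plan([.639,.034,.193],Rd(-1.40),50,mm=15)
E
```

```text
2.53 [0.6394 0.0371 0.2349] [-3.126 -0.276 -0.004] F [-1.8 -0.3 -1.3] T [-0.02  0.08 -0.  ] w 0.586 q [0.017 0.196 1.68  0.003 1.263 1.411]
3 rows; [ -0.4  -3.1 -41.9] [-0.003 -0.003  0.006]
-0.001 -0.001 0.002 0 1 14 50; -0.001 -0.001 0.002 0 1 14 50; -0.001 -0.001 0.002 0 1 14 50
```

Request:
servo_tool(targets="0 0 0 0 1 14 50; 0 0 0 0 1 14 50; 0 0 0 0 1 14 50; 0 0 0 0 0 0 12; 0 0 0 0 0 0 5; 0 0 0 0 0 0 5; 0 0 0 0 0 0 5; 0 0 0 0 0 0 5")

```text
time: 3.2
tool_pos: [0.6403, 0.0354, 0.1938]
tcp_rot: [-3.127, -0.285, -0.009]
wrist_force: [0.4, -0.0, -5.6]
width: 0.15
```

```bash
python3 - <<'E'
from h import *
st()
snap('wrist','w2.png')
E
```

```text
3.2 [0.6403 0.0354 0.1938] [-3.127 -0.285 -0.009] F [ 0.4 -0.  -5.6] T [ 0.2  -0.1   0.23] w 0.15 q [0.015 0.222 1.725 0.002 1.188 1.404]
```

View pics/w2.png

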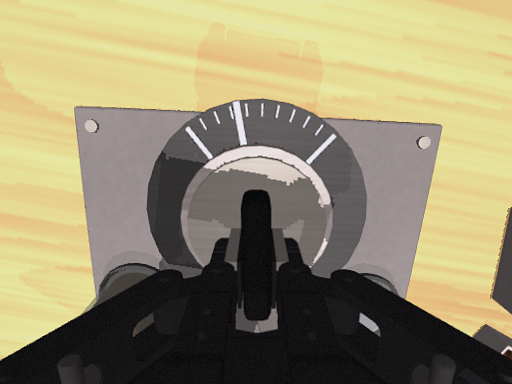

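Request:
servo_tool(targets="0 0 -0.12 0 0 0 5; 0 0 -0.12 0 0 0 5; 0 0 -0.12 0 0 0 5; 0 0 -0.12 0 0 0 5; 0 0 -0.12 0 0 0 5; 0 0 -0.12 0 0 0 5; 0 0 -0.12 0 0 0 5; 0 0 -0.12 0 0 0 5")

```text
time: 3.92
tool_pos: [0.6387, 0.0372, 0.1938]
tcp_rot: [-2.609, -1.741, -0.009]
wrist_force: [0.3, 0.1, -3.8]
width: 0.148
```

```bash
python3 - <<'E'
from h import *
st();plan([.6400,.0352,.1938],Rd(-1.40+1.2),5)
E
```

```text
3.92 [0.6387 0.0372 0.1938] [-2.609 -1.741 -0.009] F [ 0.3  0.1 -3.8] T [-0.09  0.24 -0.22] w 0.148 q [0.015 0.222 1.726 0.008 1.192 0.406]
2 rows; [ 1.3 -2.  -0. ] [-0.001 -0.008 -0.194]
0 -0.004 -0.097 -0.7 1 0 5; 0 -0.004 -0.097 -0.8 0.9 0 5
```

Request:
servo_tool(targets="0 0 -0.1 -0.7 1 0 5; 0 0 -0.1 -0.8 0.9 0 5; 0 0 -0.02 0 0 0 5; 0 0 0 0 0 0 5")

```text
time: 4.25
tool_pos: [0.6382, 0.0374, 0.1938]
tcp_rot: [-2.386, -2.026, -0.008]
wrist_force: [1.3, 0.7, -4.0]
width: 0.151
```

```bash
python3 - <<'E'
from h import *
st();snap('wrist','w3.png')
E
```

```text
4.25 [0.6382 0.0374 0.1938] [-2.386 -2.026 -0.008] F [ 1.3  0.7 -4. ] T [-0.26  0.05 -0.06] w 0.151 q [0.013 0.224 1.724 0.013 1.197 0.171]
```

View pics/w3.png

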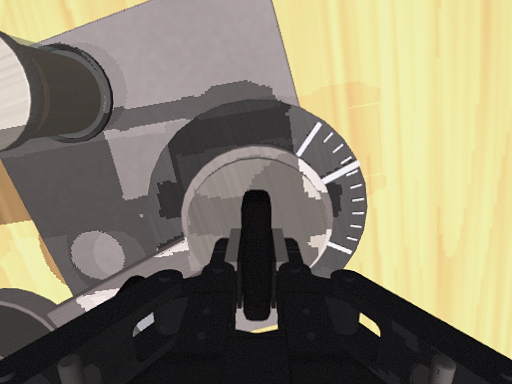

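Request:
servo_tool(targets="0 0 0 0 0 0 40; 0 0 0 0 0 0 40; 0 0 0 0 0 0 40; 0 0 0 0 0 -20 40; 0 0 0 0 0 -35 40; 0 0 0 0 0 -35 40; 0 0 0 0 0 -20 40; 0 0 0 0 0 0 40")

```text
time: 4.97
tool_pos: [0.6399, 0.0361, 0.312]
tcp_rot: [-2.398, -2.017, -0.015]
wrist_force: [0.9, -0.1, 0.7]
width: 0.465
```

```bash
python3 - <<'E'
from h import *
st();snap('top','t4.png');snap('wrist','w4.png')
crop('t4',215,130,345,285,5,'t4c.png')
E
```

```text
4.97 [0.6399 0.0361 0.312 ] [-2.398 -2.017 -0.015] F [ 0.9 -0.1  0.7] T [ 0.02 -0.04  0.02] w 0.465 q [0.011 0.16  1.582 0.012 1.397 0.181]
```

View pics/w4.png

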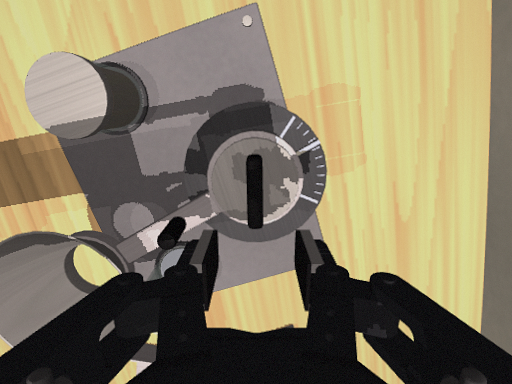

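View pics/t4c.png

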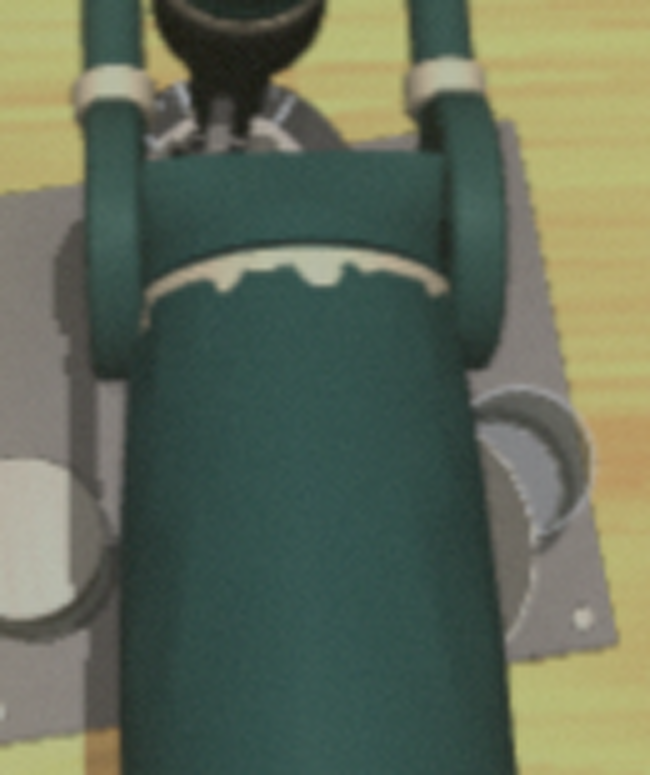

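```bash
python3 - <<'E'
from h import *
a=atz('w4',255,156,.213);b=atz('w4',256,226,.213)
print(a,b,(a+b)/2,np.arctan2(*(a-b)[[1,0]]))
p=atz('w4',178,224,.204);print(p,p-(a+b)/2,np.linalg.norm((p-(a+b)/2)[:2]))
plan([.5515,.001,.235],Rd(-1.21),40)
E
```

```text
[0.64561818 0.06736653 0.213     ] [0.63600745 0.00721517 0.213     ] [0.64081282 0.03729085 0.213     ] 1.4123597550657554
[0.56668057 0.0174269  0.204     ] [-0.07413225 -0.01986395 -0.009     ] 0.07674741986890585
10 rows; [-87.  -35.2 -72.9] [-0.01  -0.008  1.038]
-0.001 -0.001 0.104 -5 -7.9 7.3 40; -0.001 -0.001 0.104 -5.8 -7.4 7.3 40; -0.001 -0.001 0.104 -6.6 -6.7 7.3 40; -0.001 -0.001 0.104 -7.2 -6 7.3 40; -0.001 -0.001 0.104 -7.8 -5.3 7.3 40; -0.001 -0.001 0.104 -8.3 -4.4 7.3 40; -0.001 -0.001 0.104 -8.7 -3.6 7.3 40; -0.001 -0.001 0.104 -9 -2.6 7.3 40
```

```bash
python3 - <<'E'
from h import *
for u,v in [(168,236),(178,224)]:
  for z in [.204,.156]: print(u,v,z,atz('w4',u,v,z))
print(proj('w4',[.5519,.001,.204]),proj('w4',[.5519,.001,.156]))
crop('w4',120,190,280,300,5,'w4c.png')
E
```

```text
168 236 0.204 [0.55484939 0.00759414 0.204     ]
168 236 0.156 [ 0.53599042 -0.01095784  0.156     ]
178 224 0.204 [0.56668057 0.0174269  0.204     ]
178 224 0.156 [0.55010612 0.00077358 0.156     ]
(np.float64(166.69081474479128), np.float64(243.04163559154986)) (np.float64(179.57266706353562), np.float64(223.54056036336135))
```

View pics/w4c.png

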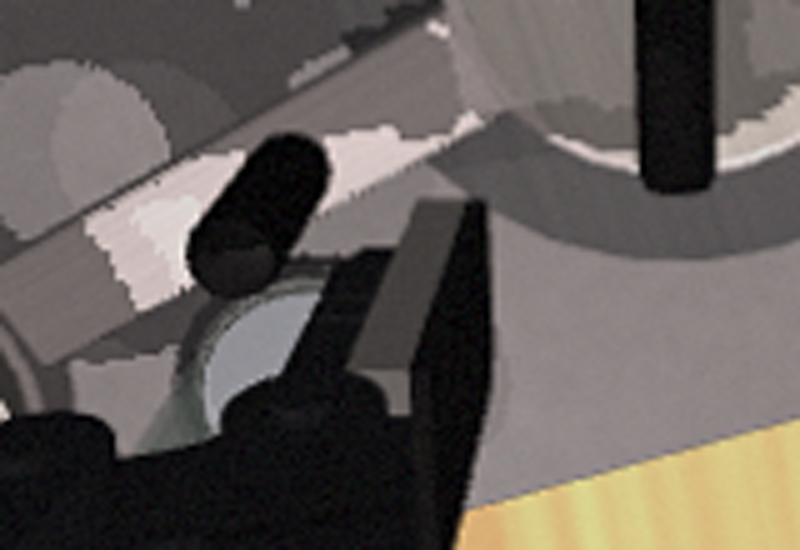

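Request:
servo_tool(targets="0 0 0.104 -5 -7.9 6 40; 0 0 0.104 -5.8 -7.4 6 40; 0 0 0.104 -6.6 -6.7 6 40; 0 0 0.104 -7.2 -6 6 40; 0 0 0.104 -7.8 -5.3 6 40; 0 0 0.104 -8.3 -4.4 6 40; 0 0 0.104 -8.7 -3.6 7.3 40; 0 0 0.104 -9 -2.6 7.3 40")

```text
time: 5.73
tool_pos: [0.56, 0.0091, 0.2401]
tcp_rot: [-3.016, -0.814, 0.025]
wrist_force: [-0.3, 0.1, -0.0]
width: 0.467
```

```bash
python3 - <<'E'
from h import *
plan([.552,.001,.235],Rd(-1.20),40)
E
```

```text
2 rows; [-8.  -8.1 -5.1] [-0.021  0.013  0.157]
-0.01 0.006 0.078 -5.5 1.6 2.6 40; -0.01 0.006 0.078 -5.4 2 2.5 40
```

Request:
servo_tool(targets="-0.01 0.006 0.078 -5.5 1.6 2.6 40; -0.01 0.006 0.078 -5.4 2 2.5 40; 0 0 0 0 0 0 40")

```text
time: 5.98
tool_pos: [0.5441, 0.0003, 0.2246]
tcp_rot: [-3.088, -0.559, 0.025]
wrist_force: [0.7, 0.9, -0.1]
width: 0.47
```

```bash
python3 - <<'E'
from h import *
snap('wrist','w5.png')
plan([.552,.001,.176],Rd(-1.20),40,mm=15)
for z in (.204,.156): print(proj('w5',[.552,.001,z]))
E
```

```text
4 rows; [  7.6   0.4 -48.6] [-0.007  0.015 -0.009]
-0.002 0.004 -0.002 2 1 12 40; -0.002 0.004 -0.002 2 1 12 40; -0.002 0.004 -0.002 2 1 12 40; -0.002 0.004 -0.002 2 1 12 40
(np.float64(258.343058358704), np.float64(219.001457868733))
(np.float64(258.22386573024374), np.float64(194.0713278388557))
```

View pics/w5.png

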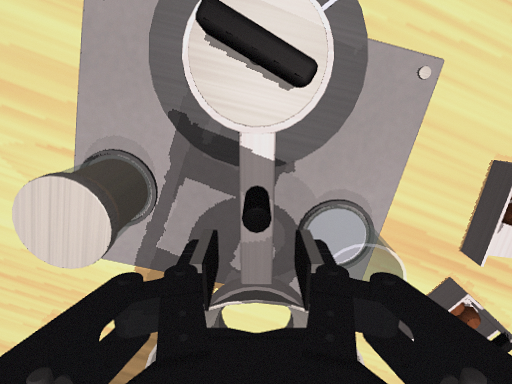

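Request:
servo_tool(targets="0 0.004 0 2 0.5 12 40; 0 0.004 0 2 0.5 12 40; 0 0.004 0 2 0 12 40; 0 0.004 0 1 0 12 40; 0 0 0 0 0 0 15; 0 0 0 0 0 0 8; 0 0 0 0 0 0 8; 0 0 0 0 0 0 8")

```text
time: 6.7
tool_pos: [0.551, 0.0034, 0.1715]
tcp_rot: [-3.077, -0.587, 0.008]
wrist_force: [-0.5, 0.4, -2.6]
width: 0.193
```

```bash
python3 - <<'E'
from h import *
st()
P=np.array([.639,.036])
s=bot.read_state(); t=np.array(s['tool_pos']); d=t[:2]-P; print(np.hypot(*d), np.arctan2(-d[1],-d[0])-.138)
J=np.array([.4895,-.1333])-P; print(np.hypot(*J),np.arctan2(-J[1],-J[0])-.138)
E
```

```text
6.7 [0.551  0.0034 0.1715] [-3.077 -0.587  0.008] F [-0.5  0.4 -2.6] T [-0.33 -0.11 -0.1 ] w 0.193 q [-0.044  0.081  1.931  0.008  1.137  1.146]
0.09389106142508595 0.21671142279401379
0.22586000088550431 0.7094263941842702
```

Request:
servo_tool(targets="0 0 -0.08 0.3 7.6 0 8; 0 0 -0.08 0.3 7.6 0 8; 0 0 -0.08 0.3 7.6 0 8; 0 0 -0.08 0.3 7.6 0 8; 0 0 -0.08 0.3 7.6 0 8; 0 0 0 0 0 0 8")

```text
time: 7.2
tool_pos: [0.5723, -0.0303, 0.1715]
tcp_rot: [-2.887, -1.222, 0.007]
wrist_force: [1.3, 0.7, -2.6]
width: 0.191
```

```bash
python3 - <<'E'
from h import *
st()
P=np.array([.639,.036])
s=bot.read_state(); t=np.array(s['tool_pos']); d=t[:2]-P; print(np.hypot(*d), np.arctan2(-d[1],-d[0])-.138)
snap('wrist','w6.png'); snap('side','s6.png'); crop('s6',170,160,330,310,5,'s6c.png')
E
```

```text
7.2 [ 0.5723 -0.0303  0.1715] [-2.887 -1.222  0.007] F [ 1.3  0.7 -2.6] T [-0.29 -0.34  0.06] w 0.191 q [-0.099  0.123  1.885  0.004  1.141  0.67 ]
0.09401610351389032 0.6446321590396838
```

View pics/w6.png

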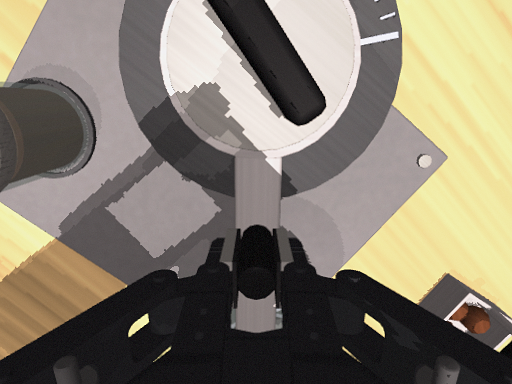

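View pics/s6c.png

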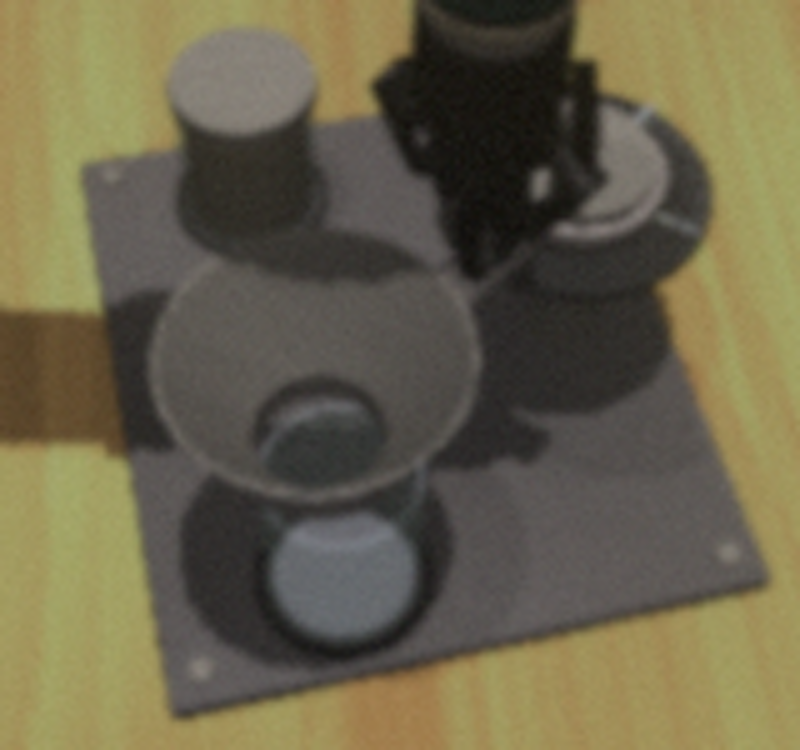

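Request:
servo_tool(targets="0 0 -0.03 0.1 2.8 0 8; 0 0 -0.03 0.1 2.8 0 8; 0 0 0 0 0 0 8; 0 0 0 0 0 0 8; 0 0 0 0 0 0 40; 0 0 0 0 0 0 40; 0 0 0 0 0 0 40; 0 0 0 0 0 -20 40")

```text
time: 7.97
tool_pos: [0.5713, -0.0303, 0.1888]
tcp_rot: [-2.848, -1.288, 0.019]
wrist_force: [-0.6, 0.1, -0.6]
width: 0.468
```

```bash
python3 - <<'E'
from h import *
plan([.636,.036,.36],Rd(-.17),40)
E
```

```text
6 rows; [ 64.7  66.3 171.2] [-0.02  -0.001 -0.551]
-0.003 0 -0.092 15 0 -29 40; -0.003 0 -0.092 15 2 -29 40; -0.003 0 -0.092 15 3 -29 40; -0.003 0 -0.092 15 5 -29 40; -0.003 0 -0.092 14 6 -29 40; -0.003 0 -0.092 13 7 -29 40
```

Request:
servo_tool(targets="0 0 0 0 0 -35 40; 0 0 0 0 0 -20 40; 0 0 -0.09 15 0 -25 40; 0 0 -0.09 15 2 -25 40; 0 0 -0.09 15 3 -25 40; 0 0 -0.09 15 5 -20 40; 0 0 -0.09 14 6 -20 40; 0 0 -0.09 13 7 -10 40")

```text
time: 8.63
tool_pos: [0.6349, 0.0388, 0.3812]
tcp_rot: [-2.378, -2.019, 0.007]
wrist_force: [-0.2, -0.5, 0.4]
width: 0.467
```

```bash
python3 - <<'E'
from h import *
st()
snap('wrist','w7.png'); snap('side','s7.png'); crop('s7',170,160,330,310,5,'s7c.png')
E
```

```text
8.63 [0.6349 0.0388 0.3812] [-2.378 -2.019  0.007] F [-0.2 -0.5  0.4] T [-0.01 -0.04  0.03] w 0.467 q [0.014 0.149 1.471 0.014 1.539 0.177]
```

View pics/w7.png

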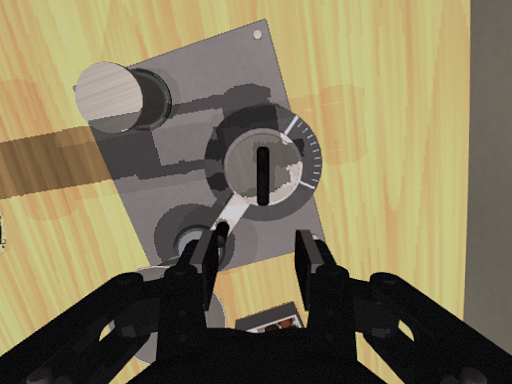

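View pics/s7c.png

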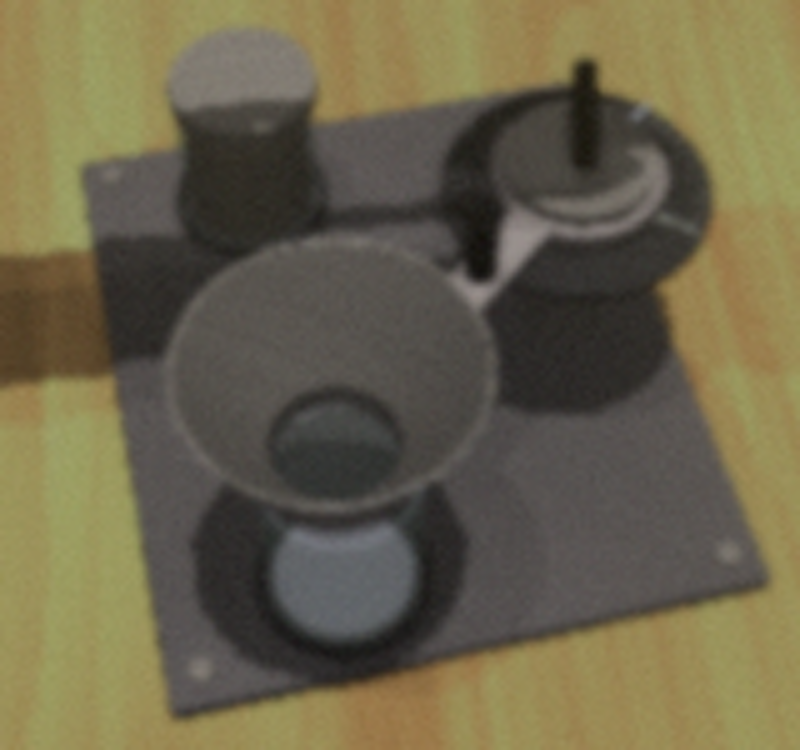

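```bash
python3 - <<'E'
from h import *
crop('w7',190,90,340,240,5.3,'w7c.png')
E
```

```text
(no output)
```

View pics/w7c.png

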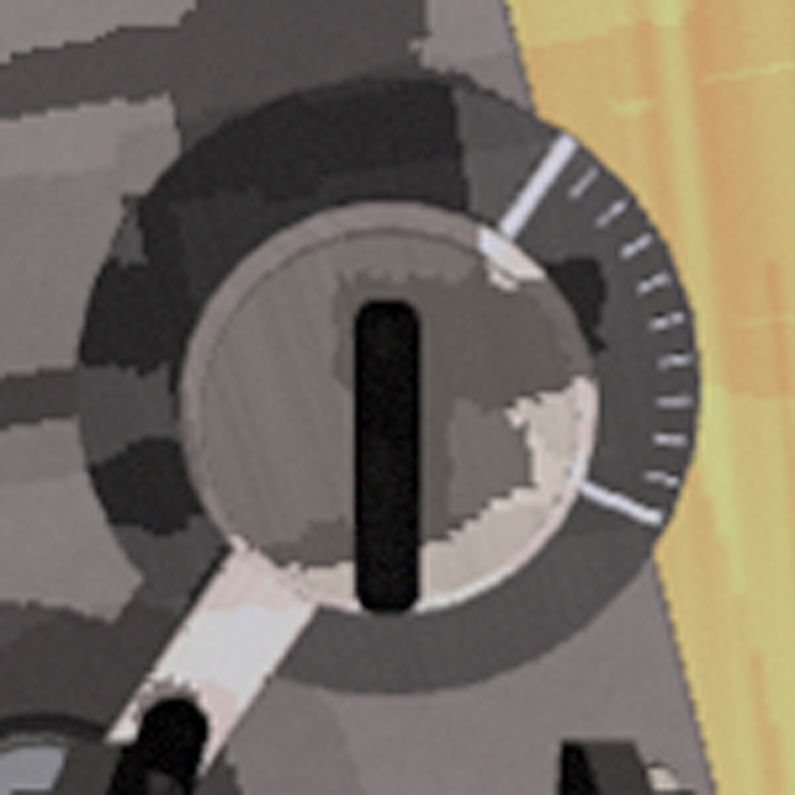

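```bash
python3 - <<'E'
from h import *
r=atz('s7',170+332/5,160+375/5,.214); print(r)
sp=atz('s7',170+336/5,160+443/5,.146);print('spout',sp)
P=np.array([.639,.036]); 
for d in (r[:2]-P,sp[:2]-P): print(np.hypot(*d), np.arctan2(-d[1],-d[0])-.138)
# mark directions and pegs in w7c
C=lambda x,y:(190+x/5.3,90+y/5.3)
k=[atz('w7',*C(388,y),.213) for y in (303,610)]; print('knob ctr',(k[0]+k[1])/2)
for z in (.14,.15):
  a=[atz('w7',*C(*p),z) for p in [(572,140),(508,235),(655,518),(590,490)]]
  for v in (a[0]-a[1],a[2]-a[3]): print(z,np.arctan2(v[1],v[0])-.138)
E
```

```text
[ 0.48986421 -0.13473825  0.214     ]
spout [ 0.49064823 -0.12883133  0.146     ]
0.22670032008301672 0.7148300570968678
0.22176026518706501 0.6999692277916666
knob ctr [0.64036661 0.03610485 0.213     ]
0.14 0.6908362063287662
0.14 -0.7078579966437114
0.15 0.6908362063287663
0.15 -0.7078579966437092
```

```bash
python3 - <<'E'
from h import *
plan([.6385,.0365,.240],Rd(-.17),40,mm=36)
E
```

```text
4 rows; [   2.7   -3.3 -140.6] [-0.019 -0.012  0.005]
-0.005 -0.003 0.001 -1 1 35 40; -0.005 -0.003 0.001 -1 1 35 40; -0.005 -0.003 0.001 -1 1 35 40; -0.005 -0.003 0.001 -1 1 35 40
```

Request:
servo_tool(targets="-0.005 -0.003 0 -1 1 35 40; -0.005 -0.003 0 -1 1 35 40; -0.005 -0.003 0 -1 1 35 40; -0.005 -0.003 0 -1 1 30 40; 0 0 0 0 0 0 40")

```text
time: 9.15
tool_pos: [0.637, 0.0364, 0.2437]
tcp_rot: [2.403, 2.015, 0.007]
wrist_force: [-1.0, -0.0, -2.1]
width: 0.467
```

```bash
python3 - <<'E'
from h import *
st();plan([.6385,.0365,.193],Rd(-.17),40,mm=15); snap('wrist','w8.png')
E
```

```text
9.15 [0.637  0.0364 0.2437] [2.403 2.015 0.007] F [-1.  -0.  -2.1] T [-0.03  0.06  0.04] w 0.467 q [ 1.900e-02  1.830e-01  1.679e+00 -1.000e-03  1.273e+00  1.940e-01]
4 rows; [  1.5   0.1 -50.7] [ 0.007 -0.    -0.005]
0.002 0 -0.001 0 0 13 40; 0.002 0 -0.001 0 0 13 40; 0.002 0 -0.001 0 0 13 40; 0.002 0 -0.001 0 0 13 40
```

View pics/w8.png

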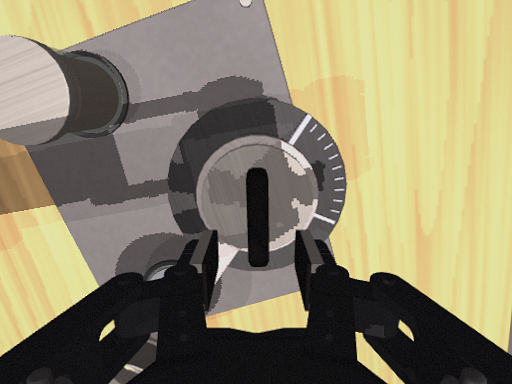

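Request:
servo_tool(targets="0.002 0 0 0 0 13 40; 0.002 0 0 0 0 13 40; 0.002 0 0 0 0 13 40; 0.002 0 0 0 0 12 40; 0 0 0 0 0 0 10; 0 0 0 0 0 0 5; 0 0 0 0 0 0 5; 0 0 0 0 0 0 5", newtons=80)

```text
time: 9.87
tool_pos: [0.638, 0.0363, 0.1984]
tcp_rot: [-2.41, -2.013, -0.003]
wrist_force: [2.8, -0.7, -5.7]
width: 0.138
```

Request:
servo_tool(targets="0 0 0.12 0 0 0 5; 0 0 0.12 0 0 0 5; 0 0 0.12 0 0 0 5; 0 0 0.12 0 0 0 5; 0 0 0.12 0 0 0 5; 0 0 0.12 0 0 0 5; 0 0 0.12 0 0 0 5; 0 0 0.12 0 0 0 5")

```text
time: 10.53
tool_pos: [0.6392, 0.0355, 0.1984]
tcp_rot: [3.079, 0.618, 0.003]
wrist_force: [-0.6, -0.9, -1.9]
width: 0.14
```

```bash
python3 - <<'E'
from h import *
st();plan([.6385,.0365,.193],Rd(-1.44),5)
E
```

```text
10.53 [0.6392 0.0355 0.1984] [3.079e+00 6.180e-01 3.000e-03] F [-0.6 -0.9 -1.9] T [-0.07  0.22  0.3 ] w 0.14 q [ 1.700e-02  2.190e-01  1.721e+00 -1.000e-03  1.199e+00  1.192e+00]
3 rows; [-0.7  1.  -5.4] [ 0.001 -0.002  0.265]
0 -0.001 0.088 -0.1 -0.4 1.8 5; 0 -0.001 0.088 -0.1 -0.4 1.8 5; 0 -0.001 0.088 -0.2 -0.4 1.8 5
```

Request:
servo_tool(targets="0 0 0.08 0 0 0 5; 0 0 0.08 0 0 0 5; 0 0 0.08 0 0 0 5; 0 0 0.06 0 0 0 5")

```text
time: 10.87
tool_pos: [0.6393, 0.0351, 0.1984]
tcp_rot: [3.137, 0.128, 0.003]
wrist_force: [-1.1, -0.6, -1.6]
width: 0.143
```

```bash
python3 - <<'E'
from h import *
st();plan([.6385,.0365,.193],Rd(-1.40),5)
E
```

```text
10.87 [0.6393 0.0351 0.1984] [3.137e+00 1.280e-01 3.000e-03] F [-1.1 -0.6 -1.6] T [0.16 0.18 1.41] w 0.143 q [ 0.017  0.219  1.72  -0.002  1.2    1.507]
1 rows; [-0.8  1.4 -5.4] [ 0.002 -0.002 -0.089]
0.002 -0.002 -0.089 -0.7 -1.5 5.4 5
```

Request:
servo_tool(targets="0 0 0 0 0 0 5; 0 0 0 0 0 0 40; 0 0 0 0 0 0 40; 0 0 0 0 0 0 40; 0 0 0 0 0 -30 40; 0 0 0 0 0 -40 40; 0 0 0 0 0 -40 40; 0 0 0 0 0 -20 40")

```text
time: 11.53
tool_pos: [0.637, 0.0354, 0.3268]
tcp_rot: [3.137, 0.134, -0.012]
wrist_force: [1.0, -0.2, 1.1]
width: 0.467
```

```bash
python3 - <<'E'
from h import *
st(); snap('wrist','w9.png');snap('side','s9.png'); crop('s9',170,160,330,310,5,'s9c.png');crop('w9',0,0,512,384,1.56,'w9b.png')
E
```

```text
11.53 [0.637  0.0354 0.3268] [ 3.137  0.134 -0.012] F [ 1.  -0.2  1.1] T [-0.04 -0.07  0.01] w 0.467 q [ 0.017  0.157  1.558 -0.002  1.434  1.503]
```

View pics/w9b.png

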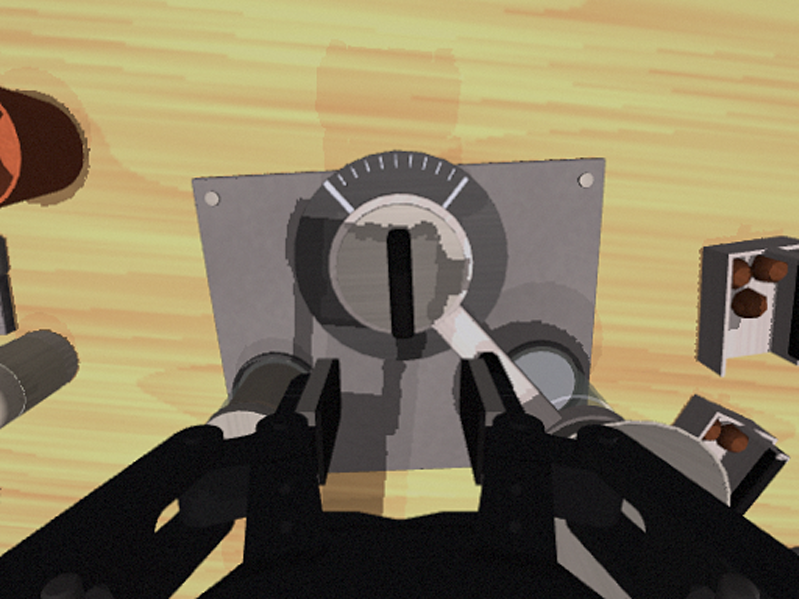

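View pics/s9c.png

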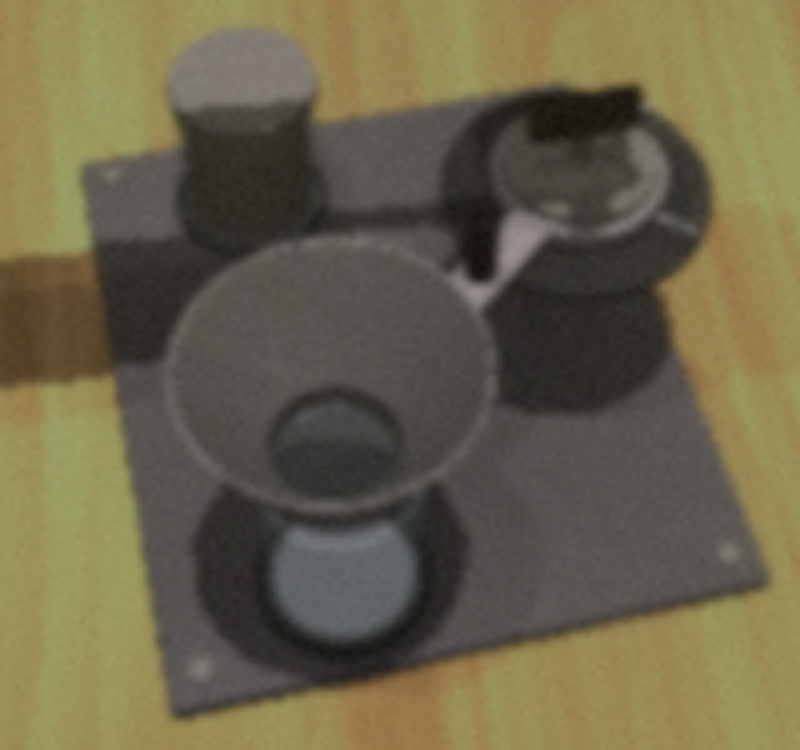

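```bash
python3 - <<'E'
from h import *
f=1/1.56
a=atz('w9',398*f,232*f,.213);b=atz('w9',404*f,337*f,.213)
print(a,b,np.arctan2(*(a-b)[[1,0]]))
d=R.from_rotvec(bot.read_state()['tcp_rot']).as_matrix(); print(d)
E
```

```text
[0.67192195 0.0384163  0.213     ] [0.61067692 0.02965389 0.213     ] 0.14210697693586608
[[ 0.99633834  0.0854565  -0.00266451]
 [ 0.08545188 -0.99634067 -0.00179967]
 [-0.00280855  0.00156539 -0.99999483]]
```

```bash
python3 - <<'E'
from h import *
plan([.607,-.336,.26],Rd(-1.33),50)
E
```

```text
10 rows; [ -31.4 -371.4  -68.3] [ 0.001  0.003 -0.155]
0 0 -0.016 -6 37 7 50; 0 0 -0.016 -7 37 7 50; 0 0 -0.016 -7 37 7 50; 0 0 -0.016 -8 36 7 50; 0 0 -0.016 -9 36 7 50; 0 0 -0.016 -9 36 7 50; 0 0 -0.016 -10 36 7 50; 0 0 -0.016 -10 36 7 50
```

Request:
servo_tool(targets="0 0 -0.016 -6 37 0 50; 0 0 -0.016 -7 37 0 50; 0 0 -0.016 -7 37 0 50; 0 0 -0.016 -8 36 0 50; 0 0 -0.016 -9 36 7 50; 0 0 -0.016 -9 36 7 50; 0 0 -0.016 -10 36 7 50; 0 0 -0.016 -10 36 7 50")

```text
time: 12.3
tool_pos: [0.6187, -0.2647, 0.3001]
tcp_rot: [-3.119, -0.368, -0.013]
wrist_force: [0.7, 1.6, -0.2]
width: 0.588
```

```bash
python3 - <<'E'
from h import *
plan([.607,-.336,.20],Rd(-1.33),50)
E
```

```text
4 rows; [ -11.7  -71.3 -100.1] [-0.    -0.008 -0.006]
0 -0.002 -0.001 -7 17 25 50; 0 -0.002 -0.001 -7 17 25 50; 0 -0.002 -0.001 -7 17 25 50; 0 -0.002 -0.001 -7 17 25 50
```

Request:
servo_tool(targets="0 -0.002 -0.001 -7 17 24 50; 0 -0.002 -0.001 -7 17 24 50; 0 -0.002 -0.001 -7 17 24 50; 0 -0.002 -0.001 -7 17 20 50; 0 0 0 0 0 0 50")

```text
time: 12.72
tool_pos: [0.6039, -0.3504, 0.1995]
tcp_rot: [3.119, 0.363, -0.001]
wrist_force: [-0.5, -0.1, -1.7]
width: 0.588
```

```bash
python3 - <<'E'
from h import *
st(); snap('wrist','w10.png');crop('w10',0,0,512,384,1.56,'w10b.png')
E
```

```text
12.72 [ 0.6039 -0.3504  0.1995] [ 3.119e+00  3.630e-01 -1.000e-03] F [-0.5 -0.1 -1.7] T [ 0.03  0.01 -0.06] w 0.588 q [-0.561  0.326  1.583 -0.002  1.231  0.779]
```

View pics/w10b.png

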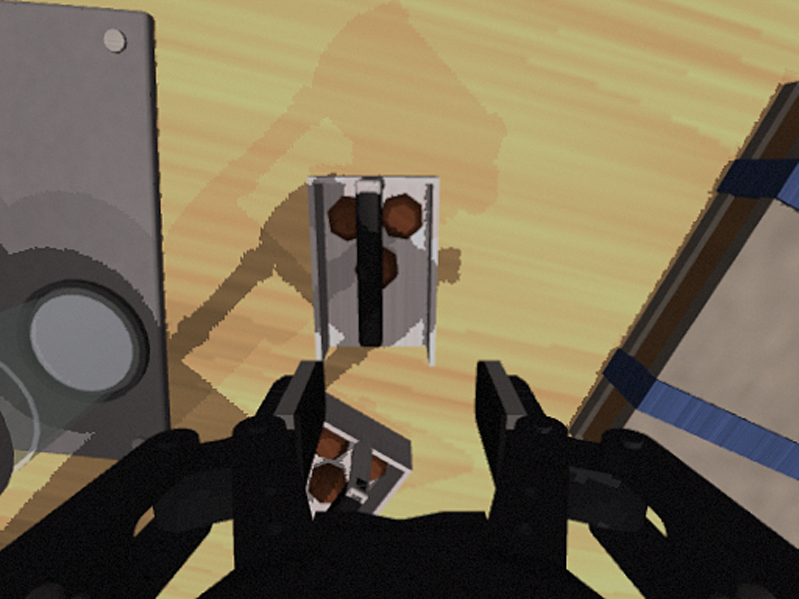

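```bash
python3 - <<'E'
from h import *
f=1/1.56
a=atz('w10',370*f,190*f,.093);b=atz('w10',370*f,346*f,.093)
L=np.linalg.norm(a-b); u=(b-a)/L; print(a,b,L,np.arctan2(-u[1],-u[0]))
g=b-u*.038; print('grip',g)
plan([g[0],g[1],.12],Rd(np.arctan2(-u[1],-u[0])-np.pi/2),50)
E
```

```text
[ 0.65768719 -0.32290712  0.093     ] [ 0.57232001 -0.34150324  0.093     ] 0.08736917505761051 0.21448612463458397
grip [ 0.60944927 -0.33341512  0.093     ]
3 rows; [  4.9  15.7 -81. ] [ 0.001 -0.     0.017]
0 0 0.006 3 -5 27 50; 0 0 0.006 3 -5 27 50; 0 0 0.006 3 -5 27 50
```

Request:
servo_tool(targets="0 0 0.006 3 -6 27 50; 0 0 0.006 2 -6 27 50; 0 0 0.006 2 -6 27 50; 0 0 0 0 0 0 50", newtons=100)

```text
time: 13.1
tool_pos: [0.6113, -0.3296, 0.123]
tcp_rot: [3.12, 0.33, 0.014]
wrist_force: [-1.1, 0.8, -1.8]
width: 0.58
```

```bash
python3 - <<'E'
from h import *
st(); plan([.6085,-.3332,.066],Rd(.217-np.pi/2),50,mm=18); snap('wrist','w11.png')
E
```

```text
13.1 [ 0.6113 -0.3296  0.123 ] [3.12  0.33  0.014] F [-1.1  0.8 -1.8] T [-0.    0.05 -0.01] w 0.58 q [-0.531  0.373  1.668  0.002  1.09   0.828]
4 rows; [ -2.8  -3.6 -57. ] [ 0.005 -0.009 -0.006]
0.001 -0.002 -0.002 -1 1 14 50; 0.001 -0.002 -0.002 -1 1 14 50; 0.001 -0.002 -0.002 -1 1 14 50; 0.001 -0.002 -0.002 -1 1 14 50
```

View pics/w11.png

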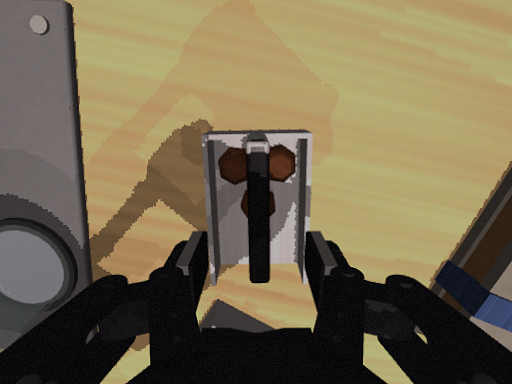

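Handle is centred between the fingers. Descend and grip.

Request:
servo_tool(targets="0 -0.002 0 -1 0.8 14 50; 0 -0.002 0 -1 0.8 14 50; 0 -0.002 0 -0.5 0.5 14 50; 0 -0.002 0 0 0.5 14 50; 0 0 0 0 0 0 12; 0 0 0 0 0 0 5; 0 0 0 0 0 0 5; 0 0 0 0 0 0 5")

```text
time: 13.82
tool_pos: [0.6176, -0.3366, 0.0747]
tcp_rot: [3.108, 0.333, 0.023]
wrist_force: [0.4, -0.2, -2.3]
width: 0.138
```

```bash
python3 - <<'E'
from h import *
st(); snap('wrist','w12.png')
E
```

```text
13.82 [ 0.6176 -0.3366  0.0747] [3.108 0.333 0.023] F [ 0.4 -0.2 -2.3] T [-0.01  0.01  0.03] w 0.138 q [-0.533  0.428  1.689 -0.004  1.004  0.827]
```

View pics/w12.png

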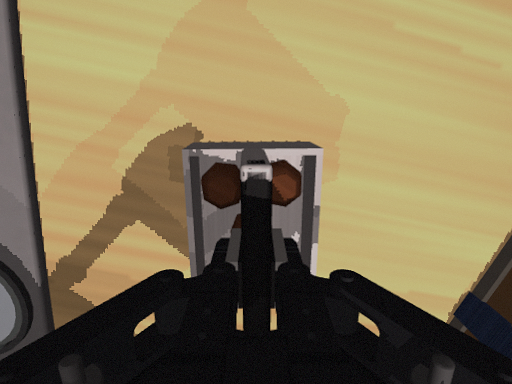

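Request:
servo_tool(targets="0 0 0 0 0 0 40; 0 0 0 0 0 0 40; 0 -0.015 0 -5 0 8 40; 0 0 0 0 0 0 40; 0 0 0 0 0 0 10; 0 0 0 0 0 0 5; 0 0 0 0 0 0 5; 0 0 0 0 0 0 5")

```text
time: 14.53
tool_pos: [0.6131, -0.3388, 0.0679]
tcp_rot: [3.105, 0.332, 0.001]
wrist_force: [0.3, -0.2, -2.2]
width: 0.14
```

```bash
python3 - <<'E'
from h import *
st(); print(R.from_rotvec(bot.read_state()['tcp_rot']).as_matrix().round(3))
E
```

```text
14.53 [ 0.6131 -0.3388  0.0679] [3.105e+00 3.320e-01 1.000e-03] F [ 0.3 -0.2 -2.2] T [-0.01 -0.02  0.04] w 0.14 q [-0.533  0.436  1.692 -0.018  1.002  0.834]
[[ 0.977  0.211  0.003]
 [ 0.211 -0.977 -0.019]
 [-0.002  0.019 -1.   ]]
```

```bash
cat >> h.py <<'E'
C=np.array([.4905,-.131])
def pour(th,phi=-.266,back=.02,zl=.24,l=(-.077,0,.066)):
    lip=np.array([C[0]+back*np.cos(phi),C[1]+back*np.sin(phi),zl])
    Rm=Rd(phi-np.pi/2)@R.from_rotvec([0,th,0]).as_matrix()
    return lip-Rm@np.array(l),Rm
E
python3 - <<'E'
from h import *
for t in (0,.5,.8,1.1): print(pour(t)[0])
E
```

```text
[ 0.58408852 -0.1564988   0.306     ]
[ 0.54446466 -0.14570302  0.33483622]
[ 0.51587591 -0.13791383  0.34121906]
[ 0.48674412 -0.12997669  0.33856031]
```

Request:
servo_tool(targets="0 0 0 0 0 -15 5; 0 0 0 0 0 -30 5; 0 0 0 0 0 -35 5; 0 0 0 0 0 -35 5; 0 0 0 0 0 -35 5; 0 0 0 0 0 -35 5; 0 0 0 0 0 -35 5; 0 0 0 0 0 0 5")

```text
time: 15.2
tool_pos: [0.6082, -0.3323, 0.2949]
tcp_rot: [3.113, 0.333, -0.019]
wrist_force: [1.6, -1.5, -0.7]
width: 0.148
```

```bash
python3 - <<'E'
from h import *
st(); snap('wrist','w13.png');snap('side','s13.png'); crop('s13',0,0,512,384,1.56,'s13b.png')
p,Rm=pour(0,zl=.25); plan(p,Rm,5,mm=34)
E
```

```text
15.2 [ 0.6082 -0.3323  0.2949] [ 3.113  0.333 -0.019] F [ 1.6 -1.5 -0.7] T [-0.12 -0.1  -0.04] w 0.148 q [-0.528  0.271  1.479 -0.016  1.395  0.832]
6 rows; [-21.9 174.6  28.3] [0.008 0.019 0.479]
0.001 0.003 0.08 2 -29 -5 5; 0.001 0.003 0.08 0 -29 -5 5; 0.001 0.003 0.08 -2 -29 -5 5; 0.001 0.003 0.08 -4 -29 -5 5; 0.001 0.003 0.08 -7 -29 -5 5; 0.001 0.003 0.08 -9 -28 -5 5
```

View pics/w13.png

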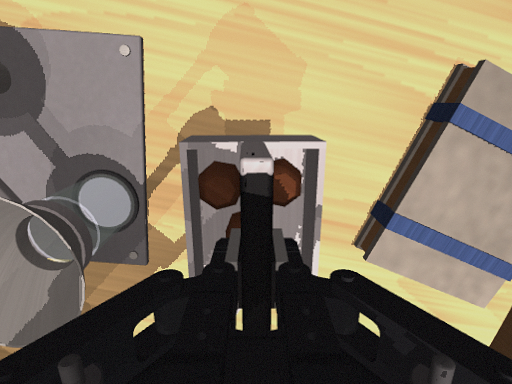

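View pics/s13b.png

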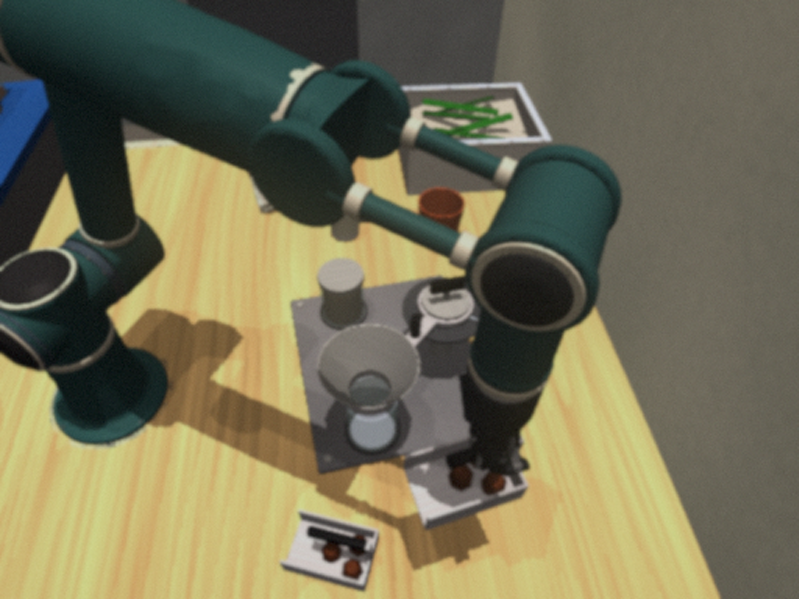

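Request:
servo_tool(targets="0 0 0 0 0 -12 5; 0 0 0.05 2 -12 -10 5; 0 0 0.06 1 -22 -6 5; 0 0 0.07 0 -26 0 5; 0 0 0.07 -2 -26 0 5; 0 0 0.07 -4 -26 0 5; 0 0 0.07 -7 -24 0 5; 0 0 0.05 -6 -16 0 5")

```text
time: 15.97
tool_pos: [0.5796, -0.1733, 0.3007]
tcp_rot: [3.113, -0.399, -0.075]
wrist_force: [0.1, -0.2, -2.7]
width: 0.143
```

```bash
python3 - <<'E'
from h import *
st()
p,Rm=pour(0,zl=.25); plan(p,Rm,5,mm=12,ang=.05)
E
```

```text
15.97 [ 0.5796 -0.1733  0.3007] [ 3.113 -0.399 -0.075] F [ 0.1 -0.2 -2.7] T [ 0.02 -0.04  0.03] w 0.143 q [-0.325  0.128  1.638 -0.011  1.421  1.502]
2 rows; [ 4.5 16.8 15.3] [0.008 0.047 0.011]
0.004 0.023 0.006 -0.3 -8.6 -7.7 5; 0.004 0.023 0.006 -0.2 -8.7 -7.7 5
```

```bash
cat >> h.py <<'E'
def pourplan(ths,grip=5,**k):
    s=bot.read_state(); p0,R0=np.array(s['tool_pos']),R.from_rotvec(s['tcp_rot']); rows=[]
    for t in ths:
        p,Rm=pour(t,**k); R1=R.from_matrix(Rm); w=(R0.inv()*R1).as_rotvec(); d=R0.inv().apply(p-p0)*1000
        rows.append(' '.join('%g'%(v+0) for v in [*np.round(w,3),*np.round(d,1),grip])); p0,R0=p,R1
    print('; '.join(rows))
E
python3 - <<'E'
from h import *
pourplan([0,.07,.14,.21,.28,.35,.42,.49],zl=.24)
E
```

```text
0.008 0.047 0.011 -0.1 -17.3 -5.4 5; 0 0.07 0 -4.8 0 -5.2 5; 0 0.07 0 -4.8 0 -5.2 5; 0 0.07 0 -4.8 0 -5.2 5; 0 0.07 0 -4.8 0 -5.2 5; 0 0.07 0 -4.8 0 -5.2 5; 0 0.07 0 -4.8 0 -5.2 5; 0 0.07 0 -4.8 0 -5.2 5
```

Request:
servo_tool(targets="0.008 0.047 0.01 0 -17 -6 5; 0 0.07 0 -4.8 0 -5.2 5; 0 0.07 0 -4.8 0 -5.2 5; 0 0.07 0 -4.8 0 -5.2 5; 0 0.07 0 -4.8 0 -5.2 5; 0 0 0 0 0 0 5")

```text
time: 16.47
tool_pos: [0.5554, -0.142, 0.3096]
tcp_rot: [3.059, -0.402, 0.402]
wrist_force: [-1.1, 0.7, -3.1]
width: 0.143
```

```bash
python3 - <<'E'
from h import *
st(); snap('side','s14.png'); crop('s14',150,120,390,300,3.3,'s14b.png'); snap('wrist','w14.png')
print(R.from_rotvec(bot.read_state()['tcp_rot']).as_matrix().round(3))
pourplan([.35,.42,.49,.56,.63,.7],zl=.24)
E
```

```text
16.47 [ 0.5554 -0.142   0.3096] [ 3.059 -0.402  0.402] F [-1.1  0.7 -3.1] T [ 0.1   0.39 -0.03] w 0.143 q [-0.302 -0.141  1.91   0.016  1.111  1.525]
[[ 0.933 -0.259  0.249]
 [-0.251 -0.966 -0.063]
 [ 0.257 -0.003 -0.966]]
-0.005 0.09 0.003 6.5 6.2 -17.2 5; 0 0.07 0 -4.8 0 -5.2 5; 0 0.07 0 -4.8 0 -5.2 5; 0 0.07 0 -4.8 0 -5.2 5; 0 0.07 0 -4.8 0 -5.2 5; 0 0.07 0 -4.8 0 -5.2 5
```

View pics/s14b.png

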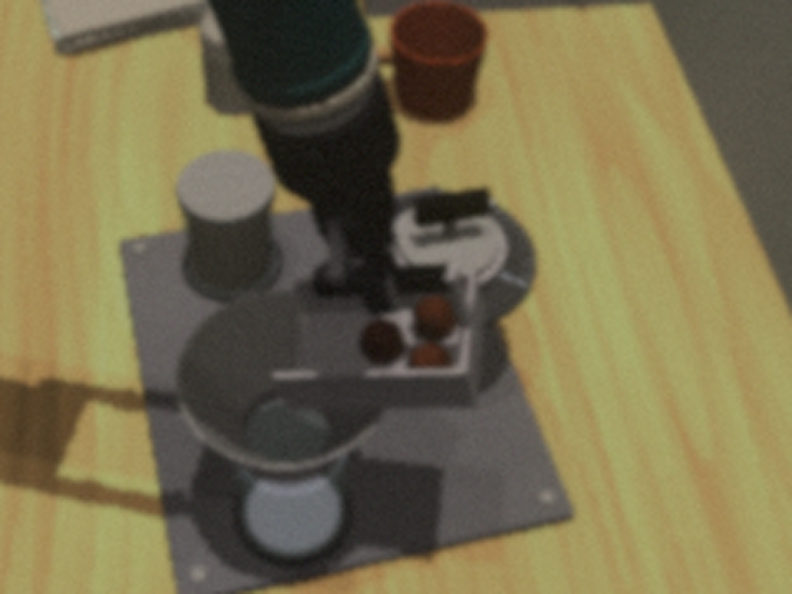

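View pics/w14.png

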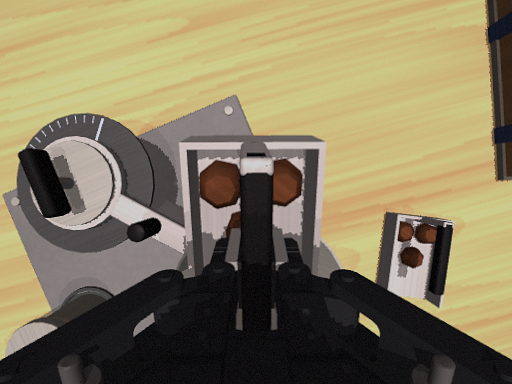

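Request:
servo_tool(targets="0 0.05 0 6 6 -18 5; 0 0.07 0 -4 0 -6 5; 0 0.07 0 -4 0 -6 5; 0 0.07 0 -4 0 -6 5; 0 0.05 0 -3 0 -4 5; 0 0 0 0 0 0 5")

```text
time: 17.07
tool_pos: [0.5381, -0.1453, 0.3388]
tcp_rot: [2.928, -0.388, 0.847]
wrist_force: [-1.0, -0.2, -3.4]
width: 0.139
```

```bash
cat >> h.py <<'E'
def lipnow(l=(-.077,0,.066)):
    s=bot.read_state(); Rm=R.from_rotvec(s['tcp_rot']).as_matrix(); print('lip',(np.array(s['tool_pos'])+Rm@np.array(l)).round(4),'tilt',np.arctan2(Rm[2,0],np.hypot(Rm[0,0],Rm[1,0])).round(3),'yaw',np.arctan2(Rm[1,0],Rm[0,0]).round(3))
E
python3 - <<'E'
from h import *
st(); lipnow(); snap('side','s15.png'); crop('s15',150,120,390,300,3.3,'s15b.png')
pourplan([.63,.7,.77,.84,.9],zl=.24)
E
```

```text
17.07 [ 0.5381 -0.1453  0.3388] [ 2.928 -0.388  0.847] F [-1.  -0.2 -3.4] T [0.21 0.61 0.04] w 0.139 q [-0.334 -0.374  2.112  0.056  0.843  1.475]
lip [ 0.5093 -0.1372  0.2419] tilt 0.562 yaw -0.265
-0.005 0.068 0.001 -6.2 -1.3 -3.4 5; 0 0.07 0 -4.8 0 -5.2 5; 0 0.07 0 -4.8 0 -5.2 5; 0 0.07 0 -4.8 0 -5.2 5; 0 0.06 0 -4.1 0 -4.5 5
```

View pics/s15b.png

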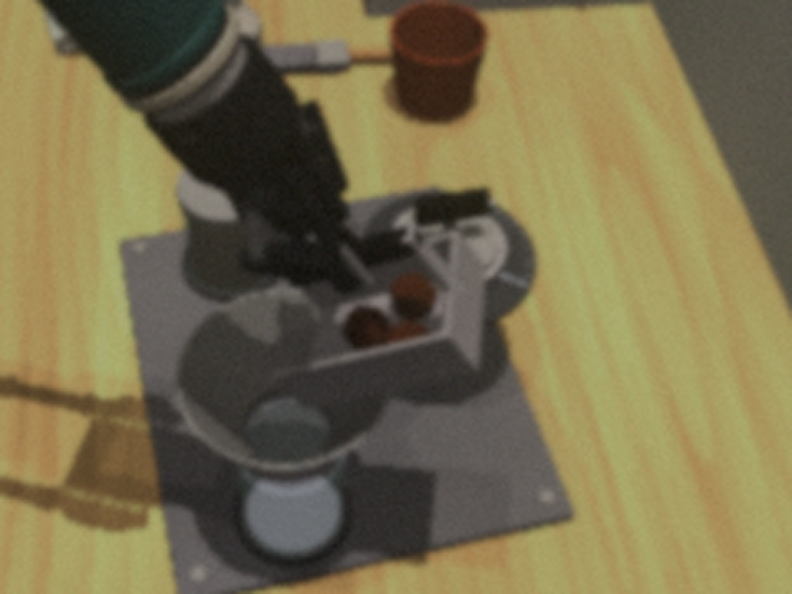

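Request:
servo_tool(targets="0 0.06 0 -5.5 -1 -3 5; 0 0.06 0 -4.2 0 -4.5 5; 0 0.06 0 -4.2 0 -4.5 5; 0 0 0 0 0 0 5; 0 0 0 0 0 0 5; 0 0 0 0 0 0 5")

```text
time: 17.62
tool_pos: [0.5258, -0.1417, 0.3396]
tcp_rot: [2.829, -0.376, 1.081]
wrist_force: [0.2, -0.0, -2.7]
width: 0.143
```

```bash
python3 - <<'E'
from h import *
st(); lipnow(); snap('side','s16.png'); crop('s16',150,120,390,300,3.3,'s16b.png')
pourplan([.77,.84,.9,.96],zl=.24)
E
```

```text
17.62 [ 0.5258 -0.1417  0.3396] [ 2.829 -0.376  1.081] F [ 0.2 -0.  -2.7] T [ 0.11  0.62 -0.02] w 0.143 q [-0.347 -0.499  2.25   0.096  0.666  1.435]
lip [ 0.513  -0.1378  0.2391] tilt 0.73 yaw -0.267
-0.005 0.039 -0.001 -5.6 -1.1 -5.9 5; 0 0.07 0 -4.8 0 -5.2 5; 0 0.06 0 -4.1 0 -4.5 5; 0 0.06 0 -4.1 0 -4.5 5
```

View pics/s16b.png

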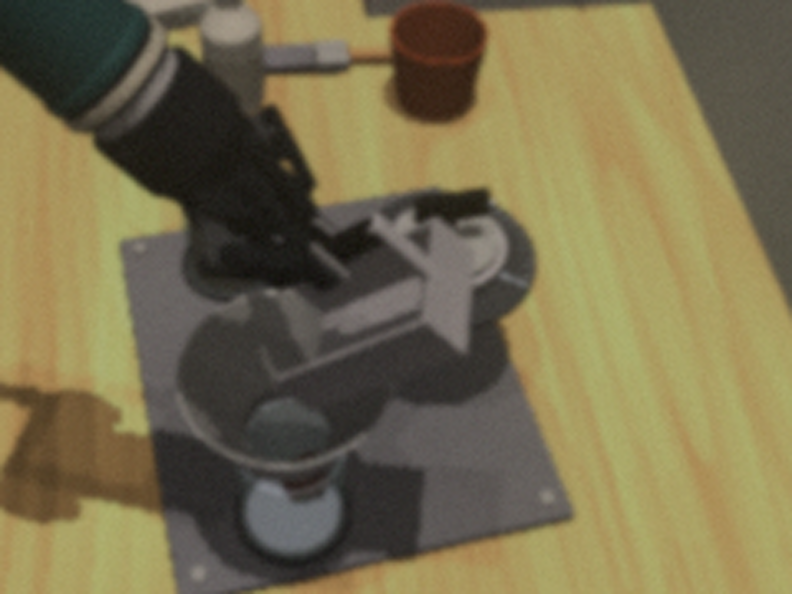

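```bash
python3 - <<'E'
from h import *
crop('s16',200,200,290,290,7,'s16c.png')
pourplan([.62,.5,.38,.26,.14,.02,0],zl=.25)
E
```

```text
-0.005 -0.111 0 10.6 -1.1 -1.5 5; 0 -0.12 0 7.3 0 9.7 5; 0 -0.12 0 7.3 0 9.7 5; 0 -0.12 0 7.3 0 9.7 5; 0 -0.12 0 7.3 0 9.7 5; 0 -0.12 0 7.3 0 9.7 5; 0 -0.02 0 1.3 0 1.6 5
```

View pics/s16c.png

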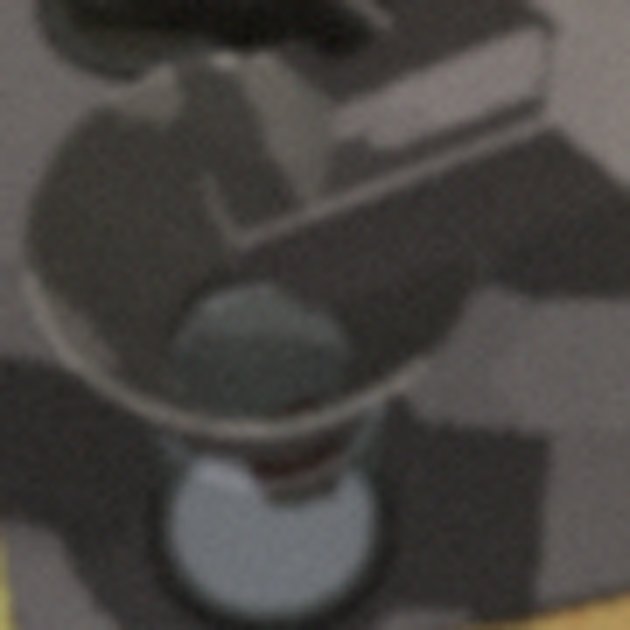

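Request:
servo_tool(targets="0 0.05 0 -4 -1 -6 5; 0 0.05 0 -3.5 0 -4 5; 0 0.05 0 -3.5 0 -4 5; 0 0 0 0 0 0 5; 0 0 0 0 0 0 5")

```text
time: 18.08
tool_pos: [0.5153, -0.1381, 0.3483]
tcp_rot: [2.722, -0.362, 1.288]
wrist_force: [0.9, 0.2, -2.0]
width: 0.144
```

```bash
python3 - <<'E'
from h import *
st(); lipnow(); snap('side','s17.png'); crop('s17',180,140,300,290,4,'s17b.png'); snap('wrist','w17.png')
E
```

```text
18.08 [ 0.5153 -0.1381  0.3483] [ 2.722 -0.362  1.288] F [ 0.9  0.2 -2. ] T [0.21 0.73 0.01] w 0.144 q [-0.359 -0.61   2.36   0.158  0.516  1.374]
lip [ 0.5175 -0.1383  0.2469] tilt 0.883 yaw -0.267
```

View pics/s17b.png

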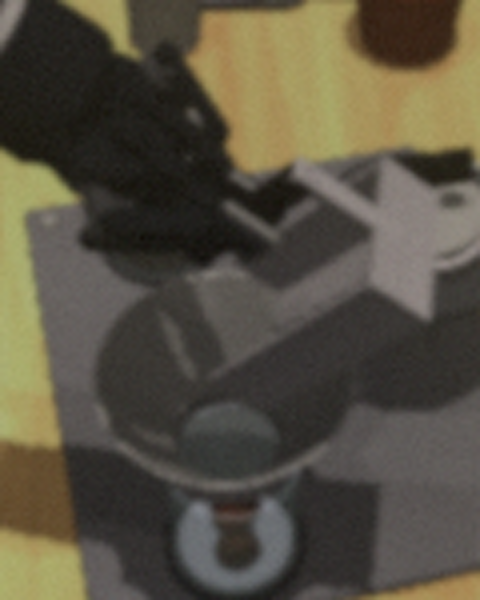

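View pics/w17.png

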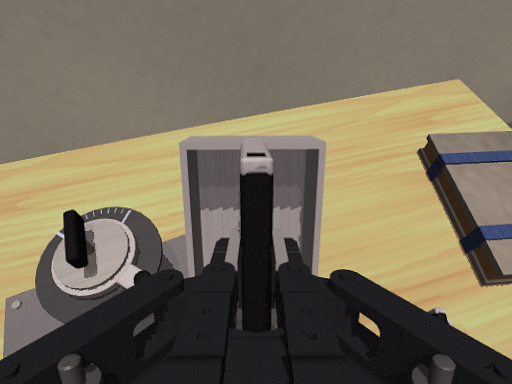

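```bash
python3 - <<'E'
from h import *
pourplan([.77,.65,.53,.41,.29,.17,.05,0],zl=.255)
E
```

```text
-0.006 -0.113 0 8.1 -0.3 -2.3 5; 0 -0.12 0 7.3 0 9.7 5; 0 -0.12 0 7.3 0 9.7 5; 0 -0.12 0 7.3 0 9.7 5; 0 -0.12 0 7.3 0 9.7 5; 0 -0.12 0 7.3 0 9.7 5; 0 -0.12 0 7.3 0 9.7 5; 0 -0.05 0 3.2 0 3.9 5
```

Request:
servo_tool(targets="-0.006 -0.11 0 8 0 -3 5; 0 -0.12 0 7.3 0 8 5; 0 -0.12 0 7.3 0 8 5; 0 -0.12 0 7.3 0 8 5; 0 -0.12 0 7.3 0 8 5; 0 -0.12 0 7.3 0 8 5; 0 -0.1 0 6 0 6 5; 0 0 0 0 0 0 5")

```text
time: 18.85
tool_pos: [0.5772, -0.1556, 0.3186]
tcp_rot: [3.104, -0.422, 0.067]
wrist_force: [0.4, -0.9, -4.3]
width: 0.148
```

```bash
python3 - <<'E'
from h import *
st(); lipnow();snap('wrist','w18.png'); snap('side','s18.png'); crop('s18',180,140,300,290,4,'s18b.png')
plan([.6131,-.3388,.30],Rd(.215-np.pi/2),5,mm=34)
E
```

```text
18.85 [ 0.5772 -0.1556  0.3186] [ 3.104 -0.422  0.067] F [ 0.4 -0.9 -4.3] T [0.   0.   0.02] w 0.148 q [-3.040e-01  4.700e-02  1.694e+00 -1.000e-03  1.357e+00  1.537e+00]
lip [ 0.5057 -0.136   0.2493] tilt 0.044 yaw -0.27
6 rows; [  38.5 -184.1  -20.8] [ 0.014 -0.048 -0.485]
0.002 -0.008 -0.081 14 28 4 5; 0.002 -0.008 -0.081 12 29 4 5; 0.002 -0.008 -0.081 10 30 4 5; 0.002 -0.008 -0.081 7 30 4 5; 0.002 -0.008 -0.081 5 31 4 5; 0.002 -0.008 -0.081 2 31 4 5
```

View pics/s18b.png

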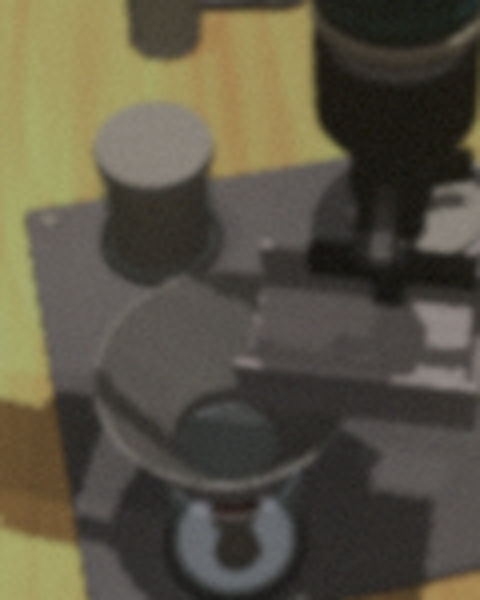

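View pics/w18.png

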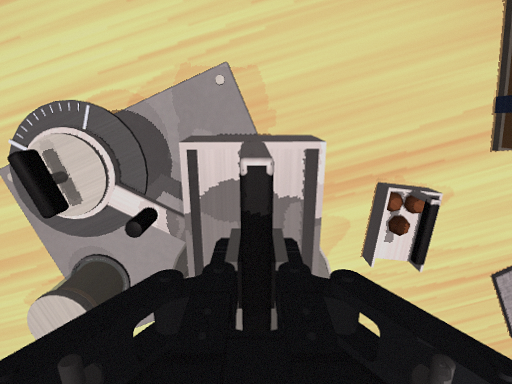

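Request:
servo_tool(targets="0.002 -0.008 -0.081 14 28 0 5; 0.002 -0.008 -0.081 12 29 0 5; 0.002 -0.008 -0.081 10 30 2 5; 0.002 -0.008 -0.081 7 30 4 5; 0.002 -0.008 -0.081 5 31 8 5; 0.002 -0.008 -0.081 2 31 8 5; 0 0 0 0 0 20 5; 0 0 0 0 0 0 5")

```text
time: 19.62
tool_pos: [0.616, -0.3444, 0.294]
tcp_rot: [3.1, 0.38, 0.034]
wrist_force: [-1.0, 0.9, -4.9]
width: 0.14
```

```bash
python3 - <<'E'
from h import *
st(); plan([.6131,-.3388,.085],Rd(.215-np.pi/2),5,mm=30)
snap('side','s19.png'); crop('s19',0,0,512,384,1.56,'s19b.png');snap('top','t19.png');crop('t19',200,130,420,290,3.6,'t19b.png')
E
```

```text
19.62 [ 0.616  -0.3444  0.294 ] [3.1   0.38  0.034] F [-1.   0.9 -4.9] T [0.1  0.17 0.04] w 0.14 q [-5.440e-01  2.740e-01  1.477e+00 -1.000e-03  1.362e+00  7.830e-01]
7 rows; [  -2.9    5.6 -209. ] [ 0.021 -0.019  0.029]
0.003 -0.003 0.004 -1 -2 30 5; 0.003 -0.003 0.004 -1 -1 30 5; 0.003 -0.003 0.004 -1 -1 30 5; 0.003 -0.003 0.004 -1 -1 30 5; 0.003 -0.003 0.004 0 -1 30 5; 0.003 -0.003 0.004 0 -1 30 5; 0.003 -0.003 0.004 0 -1 30 5
```

View pics/s19b.png

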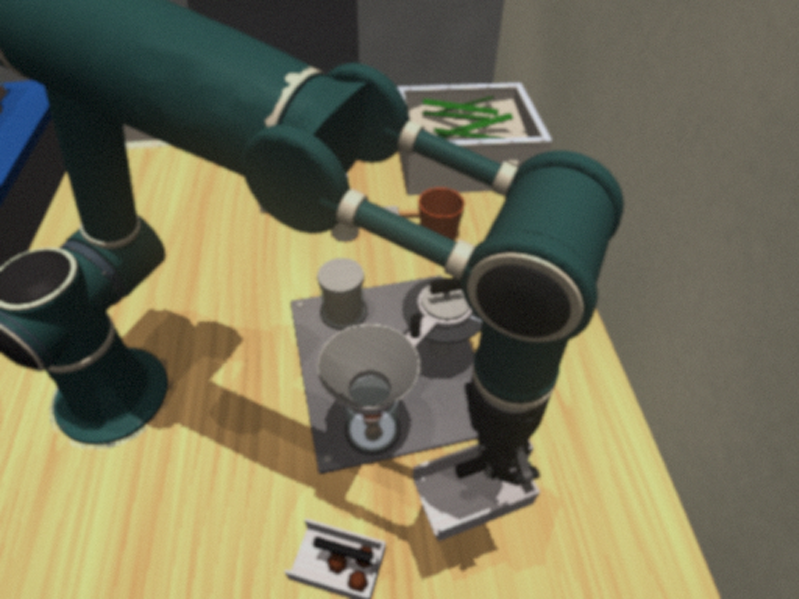

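View pics/t19b.png

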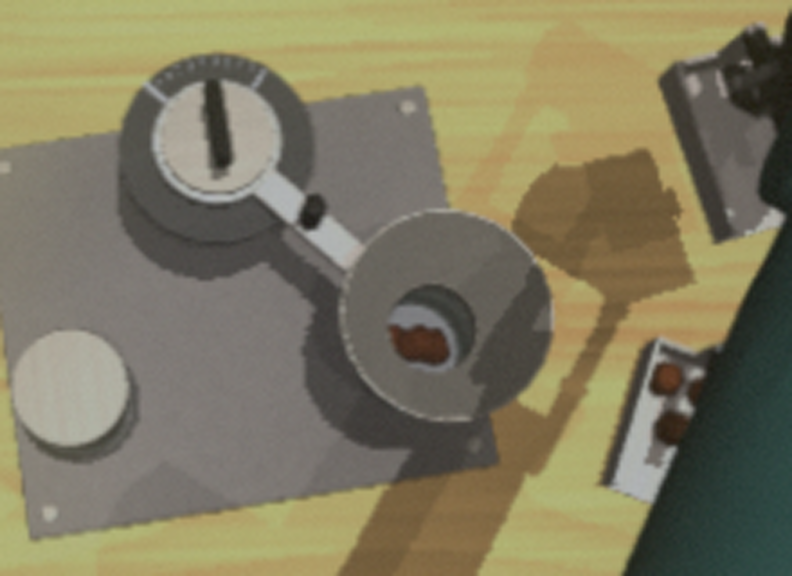

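Request:
servo_tool(targets="0.003 -0.003 0.004 -1 -2 30 5; 0.003 -0.003 0.004 -1 -1 30 5; 0.003 -0.003 0.004 -1 -1 30 5; 0.003 -0.003 0.004 -1 -1 30 5; 0.003 -0.003 0.004 0 -1 30 5; 0.003 -0.003 0.004 0 -1 28 5; 0 0 0 0 0 18 5; 0 0 0 0 0 0 5")

```text
time: 20.38
tool_pos: [0.627, -0.3376, 0.1253]
tcp_rot: [3.092, 0.348, 0.064]
wrist_force: [-0.3, 1.2, -4.4]
width: 0.141
```

```bash
python3 - <<'E'
from h import *
st(); lipnow();plan([.6131,-.3388,.068],Rd(.215-np.pi/2),5,mm=30)
E
```

```text
20.38 [ 0.627  -0.3376  0.1253] [3.092 0.348 0.064] F [-0.3  1.2 -4.4] T [ 0.05  0.08 -0.01] w 0.141 q [-5.290e-01  3.770e-01  1.658e+00  1.000e-03  1.055e+00  8.170e-01]
lip [ 0.5549 -0.3564  0.0565] tilt 0.037 yaw 0.225
2 rows; [-13.9  -1.2 -57.3] [ 0.034 -0.037  0.009]
0.017 -0.019 0.005 -8 -2 28 5; 0.017 -0.019 0.005 -7 -1 29 5
```

Request:
servo_tool(targets="0.02 -0.02 0 -5 0 18 5; 0.015 -0.025 0 -5 0 18 5; 0 -0.01 0 0 0 10 5; 0 0 0 0 0 0 5")

```text
time: 20.72
tool_pos: [0.6225, -0.3393, 0.0879]
tcp_rot: [3.114, 0.355, -0.016]
wrist_force: [-0.5, 0.9, -2.6]
width: 0.14
```

```bash
python3 - <<'E'
from h import *
st(); lipnow();plan([.613,-.339,.066],Rd(.215-np.pi/2),5,mm=10)
E
```

```text
20.72 [ 0.6225 -0.3393  0.0879] [ 3.114  0.355 -0.016] F [-0.5  0.9 -2.6] T [ 0.08  0.04 -0.  ] w 0.14 q [-0.528  0.439  1.646 -0.014  1.06   0.822]
lip [ 0.5468 -0.3571  0.0227] tilt -0.011 yaw 0.227
3 rows; [ -9.5   0.3 -21.9] [0.006 0.011 0.012]
0.002 0.004 0.004 -3 -0.8 7.3 5; 0.002 0.004 0.004 -3 -0.8 7.3 5; 0.002 0.004 0.004 -3 -0.8 7.3 5
```

Request:
servo_tool(targets="0.002 0.004 0 0 0 8 5; 0.002 0.003 0 0 0 7 5; 0.002 0 0 0 0 5 5; 0 0 0 0 0 0 5; 0 0 0 0 0 3 5; 0 0 0 0 0 0 5")

```text
time: 21.22
tool_pos: [0.6263, -0.3406, 0.0687]
tcp_rot: [3.116, 0.356, 0.008]
wrist_force: [-0.2, -0.5, -3.0]
width: 0.145
```

```bash
python3 - <<'E'
from h import *
st(); lipnow()
E
```

```text
21.22 [ 0.6263 -0.3406  0.0687] [3.116 0.356 0.008] F [-0.2 -0.5 -3. ] T [-0.   -0.02  0.03] w 0.145 q [-0.532  0.458  1.658 -0.002  1.019  0.812]
lip [ 0.5516 -0.3582  0.0023] tilt 0.004 yaw 0.227
```

Request:
servo_tool(targets="0 0 0 0 0 1.5 5; 0 0 0 0 0 0 5; 0 0 0 0 0 0 25; 0 0 0 0 0 0 45; 0 0 0 0 0 0 45; 0 0 0 0 0 -25 45; 0 0 0 0 0 -40 45; 0 0 0 0 0 -40 45")

```text
time: 21.88
tool_pos: [0.6201, -0.3373, 0.1644]
tcp_rot: [-3.116, -0.355, 0.015]
wrist_force: [1.6, 0.3, -0.1]
width: 0.524
```

```bash
python3 - <<'E'
from h import *
st(); snap('wrist','w20.png');crop('w20',0,0,512,384,1.56,'w20b.png'); snap('side','s20.png');crop('s20',170,310,340,384,4.7,'s20c.png')
E
```

```text
21.88 [ 0.6201 -0.3373  0.1644] [-3.116 -0.355  0.015] F [ 1.6  0.3 -0.1] T [-0.01 -0.03 -0.01] w 0.524 q [-0.533  0.372  1.589 -0.002  1.191  0.812]
```

View pics/w20b.png

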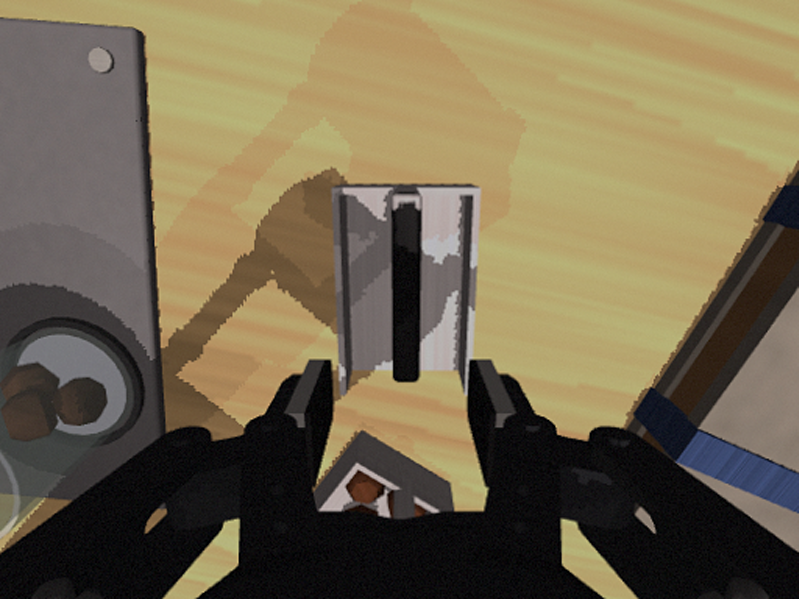

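View pics/s20c.png

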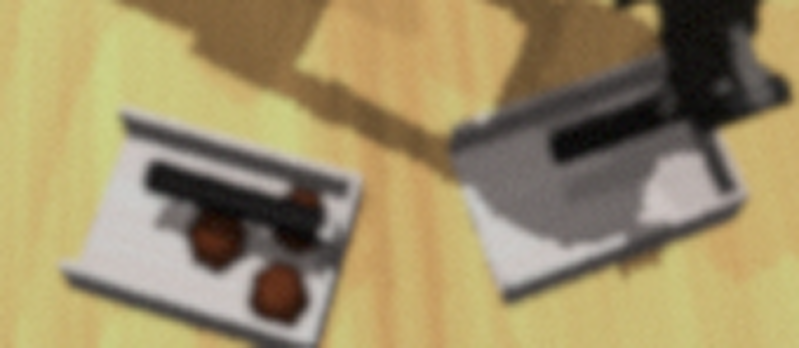

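```bash
python3 - <<'E'
from h import *
S2=lambda x,y:(170+x/4.7,310+y/4.7)
b=atz('s20',*S2(152,172),.093);a=atz('s20',*S2(318,212),.093)
L=np.linalg.norm(a-b);u=(b-a)/L;y=np.arctan2(-u[1],-u[0]);g=b-u*.038+np.array([0,.003,0]);print(a,b,L,y,g)
plan([g[0],g[1],.20],Rd(y-np.pi/2),50)
E
```

```text
[ 0.4708598  -0.37009797  0.093     ] [ 0.39430609 -0.34366719  0.093     ] 0.08098800110685113 -0.332444173919497 [ 0.4302255  -0.35306865  0.093     ]
6 rows; [-195.7  -12.3   25.4] [ 0.005 -0.006  0.559]
0.001 -0.001 0.093 -32 -5 -4 50; 0.001 -0.001 0.093 -33 -2 -4 50; 0.001 -0.001 0.093 -33 1 -4 50; 0.001 -0.001 0.093 -32 4 -4 50; 0.001 -0.001 0.093 -32 7 -4 50; 0.001 -0.001 0.093 -31 10 -4 50
```

Request:
servo_tool(targets="0 0 0.06 -10 0 -20 50; 0 0 0.08 -30 -3 -10 50; 0 0 0.093 -33 -2 -4 50; 0 0 0.093 -33 1 0 50; 0 0 0.093 -32 4 0 50; 0 0 0.093 -32 7 0 50; 0 0 0.06 -24 8 0 50; 0 0 0 0 0 0 50")

```text
time: 22.65
tool_pos: [0.427, -0.3494, 0.2129]
tcp_rot: [3.076, -0.576, 0.033]
wrist_force: [-0.5, -0.0, -1.2]
width: 0.588
```

```bash
python3 - <<'E'
from h import *
st(); snap('wrist','w21.png');crop('w21',0,0,512,384,1.56,'w21b.png')
E
```

```text
22.65 [ 0.427  -0.3494  0.2129] [ 3.076 -0.576  0.033] F [-0.5 -0.  -1.2] T [ 0.01 -0.   -0.03] w 0.588 q [-7.310e-01  2.800e-02  1.908e+00  1.000e-03  1.182e+00  1.209e+00]
```

View pics/w21b.png

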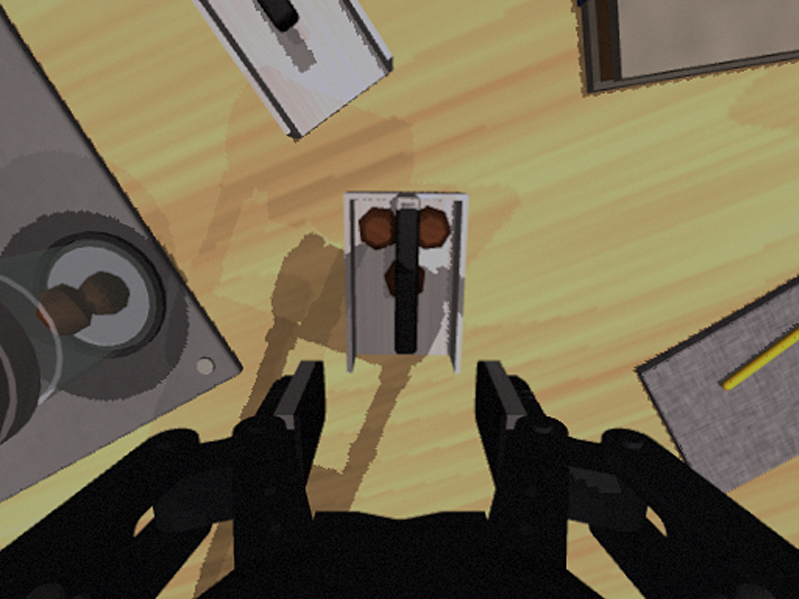

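```bash
python3 - <<'E'
from h import *
f=1/1.56
a=atz('w21',408*f,208*f,.093);b=atz('w21',405*f,353*f,.093)
L=np.linalg.norm(a-b);u=(b-a)/L;y=np.arctan2(-u[1],-u[0]);g=b-u*.038;print(a,b,L,y,g)
plan([g[0],g[1],.125],Rd(y-np.pi/2),50,mm=25)
E
```

```text
[ 0.47272808 -0.37314635  0.093     ] [ 0.39265286 -0.34060925  0.093     ] 0.08643322984357392 -0.38595290781461905 [ 0.42785759 -0.35491405  0.093     ]
4 rows; [ -1.   -5.3 -88.2] [ 0.008 -0.025  0.018]
0.002 -0.006 0.005 0 1 22 50; 0.002 -0.006 0.005 0 1 22 50; 0.002 -0.006 0.005 0 1 22 50; 0.002 -0.006 0.005 0 1 22 50
```

Request:
servo_tool(targets="0.002 -0.008 0.003 0 1 22 50; 0.002 -0.008 0.003 0 1 22 50; 0.002 -0.008 0.003 0 1 22 50; 0.002 -0.008 0 0 1 20 50; 0 0 0 0 0 0 50")

```text
time: 23.12
tool_pos: [0.4353, -0.3581, 0.1296]
tcp_rot: [3.083, -0.582, 0.011]
wrist_force: [-0.5, 0.4, -0.8]
width: 0.584
```

```bash
python3 - <<'E'
from h import *
st(); lipnow();snap('wrist','w22.png');plan([.4278,-.3549,.066],Rd(-.375-np.pi/2),50,mm=18)
E
```

```text
23.12 [ 0.4353 -0.3581  0.1296] [ 3.083 -0.582  0.011] F [-0.5  0.4 -0.8] T [ 0.02 -0.   -0.03] w 0.584 q [-0.732  0.135  1.954 -0.     1.044  1.212]
lip [ 0.364  -0.3304  0.0631] tilt 0.008 yaw -0.373
4 rows; [ -8.3   3.7 -65.4] [ 0.004 -0.01   0.002]
0.001 -0.002 0 -2 0 16 50; 0.001 -0.002 0 -2 0 16 50; 0.001 -0.002 0 -2 0 16 50; 0.001 -0.002 0 -2 0 16 50
```

View pics/w22.png

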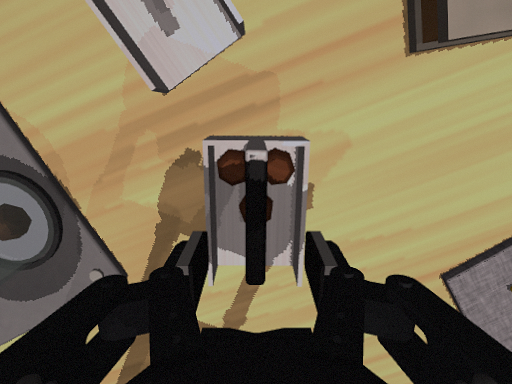

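Request:
servo_tool(targets="0 -0.006 0 -3 0 16 50; 0 -0.006 0 -3 0 16 50; 0 -0.006 0 -3 0 16 50; 0 -0.006 0 -2 0 15 50; 0 0 0 0 0 0 50")

```text
time: 23.58
tool_pos: [0.4343, -0.3591, 0.0742]
tcp_rot: [3.08, -0.574, -0.003]
wrist_force: [-1.2, -0.1, -0.5]
width: 0.586
```

```bash
python3 - <<'E'
from h import *
st(); lipnow();plan([.4278,-.3549,.066],Rd(-.375-np.pi/2),50,mm=18)
E
```

```text
23.58 [ 0.4343 -0.3591  0.0742] [ 3.08e+00 -5.74e-01 -3.00e-03] F [-1.2 -0.1 -0.5] T [ 0.02  0.01 -0.01] w 0.586 q [-0.73   0.203  1.991 -0.01   0.946  1.215]
lip [ 0.3622 -0.3318  0.0082] tilt -0.001 yaw -0.369
1 rows; [-6.5  4.2 -8.2] [0.008 0.001 0.006]
0.008 0.001 0.006 -7.5 -1.6 8.2 50
```

Request:
servo_tool(targets="0.008 0 0.003 -5 -1 8 50; 0 0 0 0 0 0 50; 0 0 0 0 0 0 12; 0 0 0 0 0 0 5; 0 0 0 0 0 0 5; 0 0 0 0 0 0 5", newtons=100)

```text
time: 24.08
tool_pos: [0.433, -0.3582, 0.0699]
tcp_rot: [3.085, -0.579, 0.009]
wrist_force: [-0.5, -0.0, -3.4]
width: 0.138
```

```bash
python3 - <<'E'
from h import *
st(); lipnow()
E
```

```text
24.08 [ 0.433  -0.3582  0.0699] [ 3.085 -0.579  0.009] F [-0.5 -0.  -3.4] T [-0.02  0.01 -0.02] w 0.138 q [-7.360e-01  2.030e-01  2.000e+00  1.000e-03  9.320e-01  1.205e+00]
lip [ 0.3616 -0.3305  0.0034] tilt 0.006 yaw -0.371
```

Request:
servo_tool(targets="0 0 0 0 0 -15 5; 0 0 0 0 0 -30 5; 0 0 0 0 0 -38 5; 0 0 0 0 0 -38 5; 0 0 0 0 0 -38 5; 0 0 0 0 0 -38 5; 0 0 0 0 0 -35 5; 0 0 0 0 0 0 5")

```text
time: 24.75
tool_pos: [0.4272, -0.3537, 0.305]
tcp_rot: [-3.082, 0.579, 0.014]
wrist_force: [1.1, -1.5, -1.3]
width: 0.14
```

```bash
python3 - <<'E'
from h import *
st(); lipnow((-.079,0,.0695)); snap('wrist','w23.png')
p,Rm=pour(0,zl=.25,l=(-.079,0,.0695)); plan(p,Rm,5,mm=28)
E
```

```text
24.75 [ 0.4272 -0.3537  0.305 ] [-3.082  0.579  0.014] F [ 1.1 -1.5 -1.3] T [-0.16 -0.06 -0.04] w 0.14 q [-0.737  0.005  1.761  0.     1.386  1.205]
lip [ 0.3531 -0.3245  0.2363] tilt -0.01 yaw -0.371
10 rows; [159.7 195.9  17.7] [-0.006  0.013 -0.105]
-0.001 0.001 -0.011 8 -24 -2 5; -0.001 0.001 -0.011 8 -24 -2 5; -0.001 0.001 -0.011 8 -24 -2 5; -0.001 0.001 -0.011 9 -24 -2 5; -0.001 0.001 -0.011 9 -24 -2 5; -0.001 0.001 -0.011 9 -24 -2 5; -0.001 0.001 -0.011 9 -24 -2 5; -0.001 0.001 -0.011 10 -23 -2 5
```

View pics/w23.png

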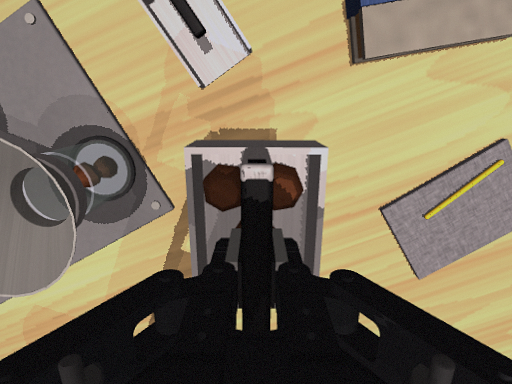

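Request:
servo_tool(targets="0 0 0 4 -8 -12 5; 0 0 -0.013 8 -18 -8 5; 0 0 -0.013 8 -24 -4 5; 0 0 -0.013 9 -24 -2 5; 0 0 -0.013 9 -24 -2 5; 0 0 -0.013 9 -24 -1 5; 0 0 -0.013 9 -24 0 5; 0 0 -0.013 10 -23 0 5")

```text
time: 25.47
tool_pos: [0.5389, -0.2108, 0.3142]
tcp_rot: [-3.094, 0.446, 0.055]
wrist_force: [0.7, 0.1, -3.7]
width: 0.143
```

```bash
python3 - <<'E'
from h import *
l=(-.079,0,.0695)
st(); lipnow(l)
p,Rm=pour(0,zl=.25,l=l); plan(p,Rm,5,mm=20)
E
```

```text
25.47 [ 0.5389 -0.2108  0.3142] [-3.094  0.446  0.055] F [ 0.7  0.1 -3.7] T [-0.04  0.    0.  ] w 0.143 q [-0.419  0.067  1.681  0.005  1.432  1.437]
lip [ 0.4609 -0.1872  0.2476] tilt -0.037 yaw -0.286
4 rows; [47.1 53.8  5.3] [-0.01   0.037 -0.02 ]
-0.002 0.009 -0.005 7 -16 -1 5; -0.002 0.009 -0.005 8 -16 -1 5; -0.002 0.009 -0.005 8 -16 -1 5; -0.002 0.009 -0.005 8 -16 -1 5
```

Request:
servo_tool(targets="-0.002 0.009 -0.005 7 -16 0 5; -0.002 0.009 -0.005 8 -16 0 5; -0.002 0.009 -0.005 8 -16 -1 5; -0.002 0.009 0 7 -12 -2 5; 0 0 0 0 0 0 5")

```text
time: 25.88
tool_pos: [0.5834, -0.152, 0.3013]
tcp_rot: [-3.106, 0.414, 0.031]
wrist_force: [-0.7, 0.4, -2.8]
width: 0.147
```

```bash
python3 - <<'E'
from h import *
l=(-.079,0,.0695)
st(); lipnow(l)
pourplan([.07,.14,.21,.28,.35,.42,.49],l=l,zl=.245)
E
```

```text
25.88 [ 0.5834 -0.152   0.3013] [-3.106  0.414  0.031] F [-0.7  0.4 -2.8] T [-0.06 -0.   -0.01] w 0.147 q [-0.299  0.106  1.661  0.005  1.395  1.536]
lip [ 0.5059 -0.1305  0.2335] tilt -0.02 yaw -0.265
-0.006 0.09 0.001 -1.6 4.1 -18.5 5; 0 0.07 0 -5.1 0 -5.4 5; 0 0.07 0 -5.1 0 -5.4 5; 0 0.07 0 -5.1 0 -5.4 5; 0 0.07 0 -5.1 0 -5.4 5; 0 0.07 0 -5.1 0 -5.4 5; 0 0.07 0 -5.1 0 -5.4 5
```

Request:
servo_tool(targets="-0.006 0.06 0 -1 4 -18 5; 0 0.07 0 -4.5 0 -8 5; 0 0.07 0 -4.5 0 -8 5; 0 0.07 0 -4.5 0 -8 5; 0 0.07 0 -4.5 0 -8 5; 0 0.07 0 -4.5 0 -6 5; 0 0.05 0 -3 0 -4 5; 0 0 0 0 0 0 5")

```text
time: 26.55
tool_pos: [0.5413, -0.1484, 0.3393]
tcp_rot: [2.984, -0.397, 0.649]
wrist_force: [-0.9, -0.5, -3.1]
width: 0.143
```

```bash
python3 - <<'E'
from h import *
l=(-.079,0,.0695)
st(); lipnow(l)
pourplan([.5,.56,.62,.68,.74],l=l,zl=.24)
snap('side','s24.png'); crop('s24',150,120,390,300,3.3,'s24b.png')
E
```

```text
26.55 [ 0.5413 -0.1484  0.3393] [ 2.984 -0.397  0.649] F [-0.9 -0.5 -3.1] T [0.17 0.51 0.  ] w 0.143 q [-0.324 -0.284  2.008  0.023  0.989  1.503]
lip [ 0.4997 -0.1377  0.2433] tilt 0.429 yaw -0.263
0.005 0.071 0.003 2 -3.5 1.4 5; 0 0.06 0 -4.3 0 -4.6 5; 0 0.06 0 -4.3 0 -4.6 5; 0 0.06 0 -4.3 0 -4.6 5; 0 0.06 0 -4.3 0 -4.6 5
```

View pics/s24b.png

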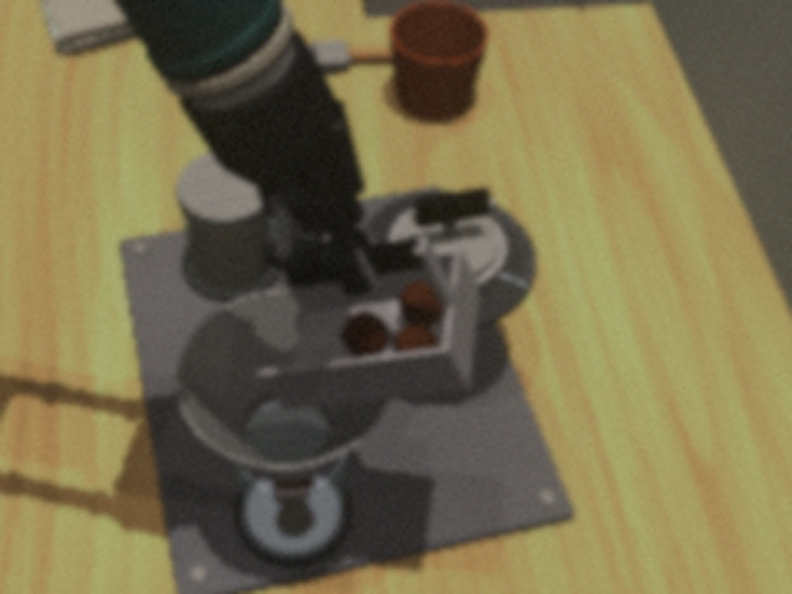

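Shift the lip back ~10 mm and continue tilting.

Request:
servo_tool(targets="0.005 0.07 0 4 -4 -3 5; 0 0.06 0 -2 0 -5 5; 0 0.06 0 -3 0 -5 5; 0 0.06 0 -4 0 -5 5; 0 0.06 0 -4.3 0 -4.6 5; 0 0 0 0 0 0 5; 0 0 0 0 0 0 5; 0 0 0 0 0 0 5")

```text
time: 27.27
tool_pos: [0.5227, -0.1424, 0.3435]
tcp_rot: [2.828, -0.378, 1.065]
wrist_force: [-0.1, 0.6, -2.5]
width: 0.143
```

```bash
python3 - <<'E'
from h import *
l=(-.079,0,.0695)
st(); lipnow(l)
pourplan([.8,.86,.92],l=l,zl=.245)
snap('side','s25.png'); crop('s25',150,120,390,300,3.3,'s25b.png')
snap('wrist','w25.png')
E
```

```text
27.27 [ 0.5227 -0.1424  0.3435] [ 2.828 -0.378  1.065] F [-0.1  0.6 -2.5] T [0.15 0.67 0.  ] w 0.143 q [-0.343 -0.503  2.241  0.076  0.685  1.453]
lip [ 0.5096 -0.1391  0.2391] tilt 0.721 yaw -0.265
0.003 0.079 0.001 -2.3 -2.5 -10.8 5; 0 0.06 0 -4.3 0 -4.6 5; 0 0.06 0 -4.3 0 -4.6 5
```

View pics/s25b.png

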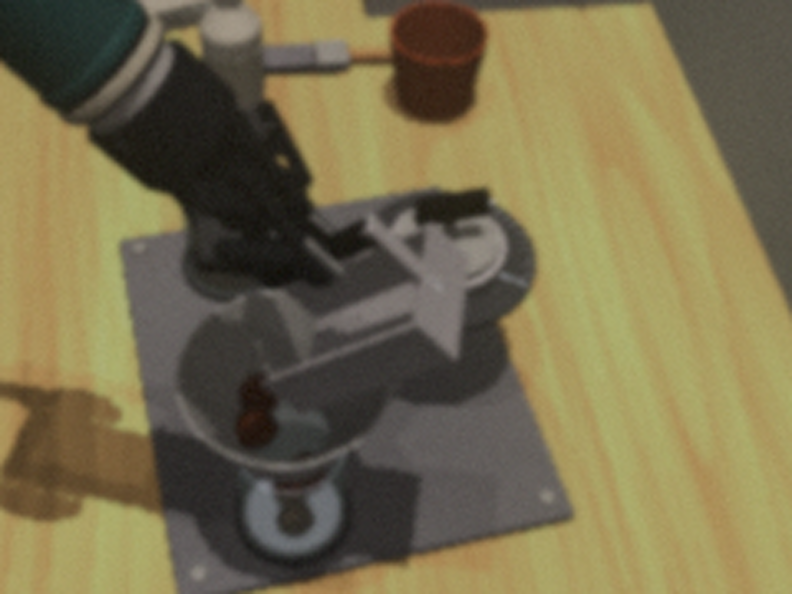

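Pieces are in the funnel, falling. Tilt a little more and wait.

Request:
servo_tool(targets="0 0.06 0 -2 -2 -9 5; 0 0.06 0 -4 0 -5 5; 0 0.05 0 -3 0 -4 5; 0 0 0 0 0 0 5; 0 0 0 0 0 0 5; 0 0 0 0 0 0 5")

```text
time: 27.87
tool_pos: [0.511, -0.1374, 0.3563]
tcp_rot: [2.706, -0.36, 1.3]
wrist_force: [-0.1, -0.8, -2.1]
width: 0.142
```

```bash
python3 - <<'E'
from h import *
l=(-.079,0,.0695)
st(); lipnow(l)
pourplan([.75,.65,.53,.41,.29,.17,.05,0],l=l,zl=.255)
snap('side','s26.png'); crop('s26',150,120,390,300,3.3,'s26b.png')
E
```

```text
27.87 [ 0.511  -0.1374  0.3563] [ 2.706 -0.36   1.3  ] F [-0.1 -0.8 -2.1] T [0.25 0.79 0.02] w 0.142 q [-0.353 -0.632  2.362  0.132  0.52   1.4  ]
lip [ 0.5157 -0.139   0.2512] tilt 0.896 yaw -0.262
0.002 -0.146 0.002 8.2 -0.7 4.9 5; 0 -0.1 0 6.5 0 8.2 5; 0 -0.12 0 7.8 0 10 5; 0 -0.12 0 7.8 0 10 5; 0 -0.12 0 7.8 0 10 5; 0 -0.12 0 7.8 0 10 5; 0 -0.12 0 7.8 0 10 5; 0 -0.05 0 3.4 0 4 5
```

View pics/s26b.png

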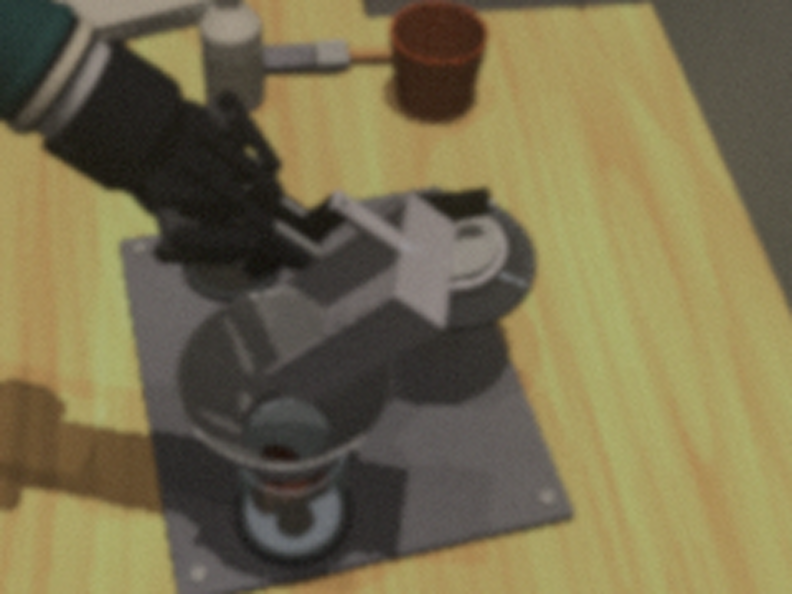

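Pieces have passed through. Untilt.

Request:
servo_tool(targets="0 -0.11 0 8 0 3 5; 0 -0.12 0 7.5 0 7 5; 0 -0.12 0 7.5 0 8.5 5; 0 -0.12 0 7.5 0 8.5 5; 0 -0.12 0 7.5 0 8.5 5; 0 -0.12 0 7.5 0 8.5 5; 0 -0.11 0 7 0 7 5; 0 0 0 0 0 0 5")

```text
time: 28.58
tool_pos: [0.5812, -0.157, 0.3237]
tcp_rot: [3.101, -0.42, 0.07]
wrist_force: [0.0, 0.6, -4.1]
width: 0.143
```

```bash
python3 - <<'E'
from h import *
l=(-.079,0,.0695)
st(); lipnow(l); snap('wrist','w27.png')
plan([.425,-.365,.315],Rd(-.375-np.pi/2),5,mm=34)
E
```

```text
28.58 [ 0.5812 -0.157   0.3237] [ 3.101 -0.42   0.07 ] F [ 0.   0.6 -4.1] T [0.02 0.02 0.  ] w 0.143 q [-0.303  0.053  1.679 -0.004  1.364  1.537]
lip [ 0.5081 -0.1372  0.2507] tilt 0.046 yaw -0.269
8 rows; [-155.2 -208.3  -10.2] [ 0.003 -0.05   0.106]
0 -0.006 0.013 -12 30 1 5; 0 -0.006 0.013 -11 30 1 5; 0 -0.006 0.013 -11 31 1 5; 0 -0.006 0.013 -11 31 1 5; 0 -0.006 0.013 -10 31 1 5; 0 -0.006 0.013 -10 31 1 5; 0 -0.006 0.013 -9 31 1 5; 0 -0.006 0.013 -9 31 1 5
```

View pics/w27.png

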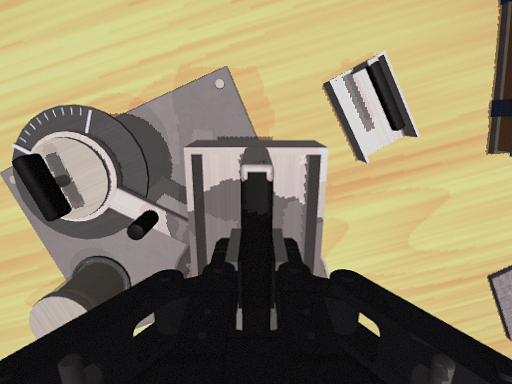

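Request:
servo_tool(targets="0 -0.006 0.013 -12 30 0 5; 0 -0.006 0.013 -11 30 0 5; 0 -0.006 0.013 -11 31 0 5; 0 -0.006 0.013 -11 31 0 5; 0 -0.006 0.013 -10 31 0 5; 0 -0.006 0.013 -10 31 0 5; 0 -0.006 0.013 -9 31 0 5; 0 -0.006 0.013 -8 26 0 5")

```text
time: 29.3
tool_pos: [0.4323, -0.366, 0.3286]
tcp_rot: [3.079, -0.571, 0.037]
wrist_force: [0.3, -0.1, -1.9]
width: 0.143
```

```bash
python3 - <<'E'
from h import *
st(); plan([.425,-.362,.12],Rd(-.375-np.pi/2),5,mm=32)
E
```

```text
29.3 [ 0.4323 -0.366   0.3286] [ 3.079 -0.571  0.037] F [ 0.3 -0.1 -1.9] T [ 0.   -0.01  0.02] w 0.143 q [-0.749 -0.005  1.728  0.004  1.392  1.188]
7 rows; [  -7.3    4.  -208.6] [ 0.006 -0.025  0.008]
0.001 -0.004 0.001 -2 0 30 5; 0.001 -0.004 0.001 -2 0 30 5; 0.001 -0.004 0.001 -2 0 30 5; 0.001 -0.004 0.001 -2 0 30 5; 0.001 -0.004 0.001 -1 0 30 5; 0.001 -0.004 0.001 -1 0 30 5; 0.001 -0.004 0.001 -1 0 30 5
```

Request:
servo_tool(targets="0 -0.009 0 -3 0 30 5; 0 -0.009 0 -3 0 30 5; 0 -0.009 0 -3 0 30 5; 0 -0.009 0 -3 0 30 5; 0 -0.009 0 -3 0 30 5; 0 -0.009 0 -3 0 30 5; 0 -0.006 0 -2 0 20 5; 0 0 0 0 0 0 5")

```text
time: 29.97
tool_pos: [0.4155, -0.3766, 0.1394]
tcp_rot: [3.056, -0.588, 0.003]
wrist_force: [-0.5, 0.6, -3.6]
width: 0.141
```

```bash
python3 - <<'E'
from h import *
st(); lipnow((-.079,0,.0695)); plan([.425,-.362,.07],Rd(-.375-np.pi/2),5,mm=12)
snap('top','t28.png'); crop('t28',200,130,420,290,3.6,'t28b.png')
E
```

```text
29.97 [ 0.4155 -0.3766  0.1394] [ 3.056e+00 -5.880e-01  3.000e-03] F [-0.5  0.6 -3.6] T [0.08 0.06 0.03] w 0.141 q [-0.766  0.115  1.957 -0.027  1.052  1.198]
lip [ 0.3419 -0.3493  0.0693] tilt 0.007 yaw -0.38
6 rows; [  9.5  14.6 -69.4] [ 0.028 -0.007 -0.005]
0.005 -0.001 -0.001 0 -3 11 5; 0.005 -0.001 -0.001 0 -3 11 5; 0.005 -0.001 -0.001 1 -3 12 5; 0.005 -0.001 -0.001 1 -3 12 5; 0.005 -0.001 -0.001 1 -3 12 5; 0.005 -0.001 -0.001 1 -3 12 5
```

View pics/t28b.png

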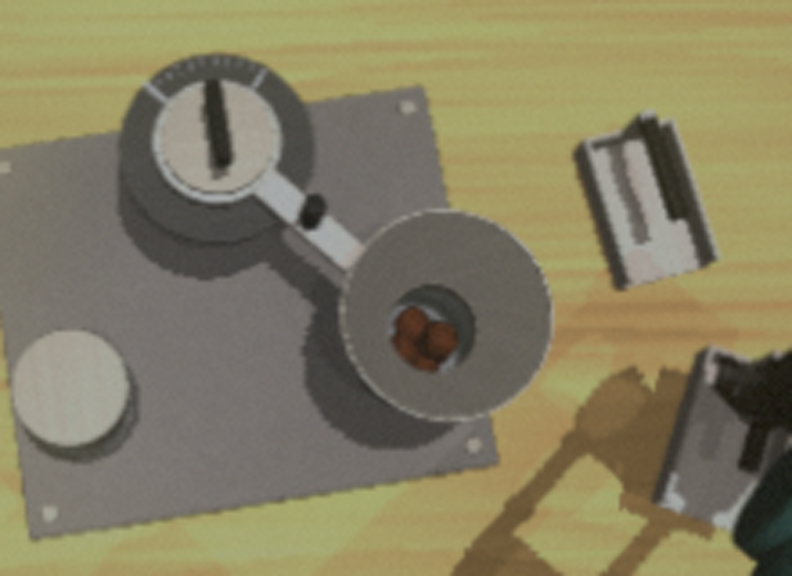

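Request:
servo_tool(targets="0.01 -0.002 0 0 -2 12 5; 0.01 -0.003 0 0 -2 14 5; 0.008 -0.003 0 0 -2 14 5; 0 -0.003 0 0 0 10 5; 0 0 0 0 0 0 5; 0 0 0 0 0 0 5")

```text
time: 30.52
tool_pos: [0.4246, -0.3771, 0.096]
tcp_rot: [3.077, -0.592, 0.022]
wrist_force: [0.1, 0.2, -2.3]
width: 0.14
```

```bash
python3 - <<'E'
from h import *
st(); lipnow((-.079,0,.0695)); plan([.42,-.368,.07],Rd(-.375-np.pi/2),5,mm=9)
E
```

```text
30.52 [ 0.4246 -0.3771  0.096 ] [ 3.077 -0.592  0.022] F [ 0.1  0.2 -2.3] T [0.01 0.04 0.02] w 0.14 q [-7.710e-01  1.760e-01  1.977e+00  1.000e-03  9.730e-01  1.179e+00]
lip [ 0.3521 -0.3485  0.0253] tilt 0.015 yaw -0.38
4 rows; [ -4.6   9.1 -26. ] [ 0.005 -0.015 -0.005]
0.001 -0.004 -0.001 -2 -1.7 6.5 5; 0.001 -0.004 -0.001 -2 -1.7 6.5 5; 0.001 -0.004 -0.001 -2 -1.7 6.5 5; 0.001 -0.004 -0.001 -1.9 -1.7 6.5 5
```

Request:
servo_tool(targets="0.002 -0.006 0 0 0 8 5; 0.001 -0.006 0 0 0 8 5; 0 -0.006 0 0 0 6 5; 0 0 0 0 0 0 5; 0 0 0 0 0 0 5")

```text
time: 30.93
tool_pos: [0.4258, -0.3782, 0.0726]
tcp_rot: [3.083, -0.593, -0.005]
wrist_force: [-0.2, -0.1, -1.7]
width: 0.14
```

```bash
python3 - <<'E'
from h import *
st(); lipnow((-.079,0,.0695)); plan([.42,-.368,.07],Rd(-.375-np.pi/2),5,mm=9)
E
```

```text
30.93 [ 0.4258 -0.3782  0.0726] [ 3.083 -0.593 -0.005] F [-0.2 -0.1 -1.7] T [ 0.   -0.08 -0.01] w 0.14 q [-0.768  0.218  1.976 -0.004  0.95   1.185]
lip [ 0.3521 -0.3489  0.0033] tilt -0.003 yaw -0.38
2 rows; [-5.8 10.2 -2.6] [ 0.003  0.003 -0.005]
0.001 0.002 -0.002 -4.6 -3.6 1.3 5; 0.001 0.002 -0.002 -4.6 -3.7 1.3 5
```

Request:
servo_tool(targets="0 0.002 0 0 0 2.5 5; 0 0 0 0 0 0 5; 0 0 0 0 0 0 25; 0 0 0 0 0 0 45; 0 0 0 0 0 0 45; 0 0 0 0 0 -25 45; 0 0 0 0 0 -40 45; 0 0 0 0 0 -40 45")

```text
time: 31.6
tool_pos: [0.4217, -0.3739, 0.1699]
tcp_rot: [-3.079, 0.592, 0.023]
wrist_force: [0.9, -0.4, -0.1]
width: 0.525
```

Request:
servo_tool(targets="0 0 0 0 0 -40 45; 0 0 0 0 0 -40 45; 0 0 0 0 0 -30 45; 0 0 0 0 20 0 45; 0 0 0 0 30 0 45; 0 0 0 0 30 0 45; 0 0 0 0 20 0 45; 0 0 0 0 0 0 45")

```text
time: 32.27
tool_pos: [0.3908, -0.475, 0.309]
tcp_rot: [3.071, -0.583, 0.023]
wrist_force: [0.1, -0.3, 0.0]
width: 0.527
```

```bash
python3 - <<'E'
from h import *
st(); snap('wrist','w30.png'); snap('side','s30.png'); snap('top','t30.png')
crop('s30',0,0,512,384,1.56,'s30b.png'); crop('t30',200,130,420,290,3.6,'t30b.png'); crop('s30',170,160,330,310,5,'s30c.png')
E
```

```text
32.27 [ 0.3908 -0.475   0.309 ] [ 3.071 -0.583  0.023] F [ 0.1 -0.3  0. ] T [-0.    0.03  0.01] w 0.527 q [-0.922  0.099  1.655 -0.002  1.366  1.024]
```

View pics/w30.png

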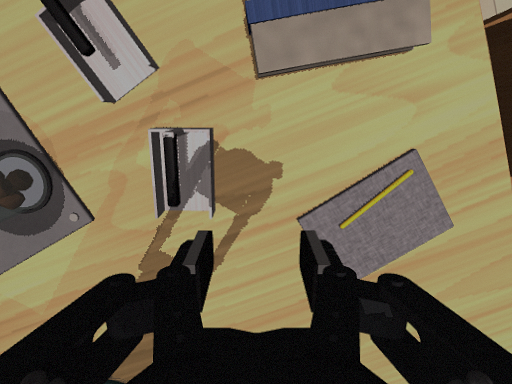

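View pics/s30b.png

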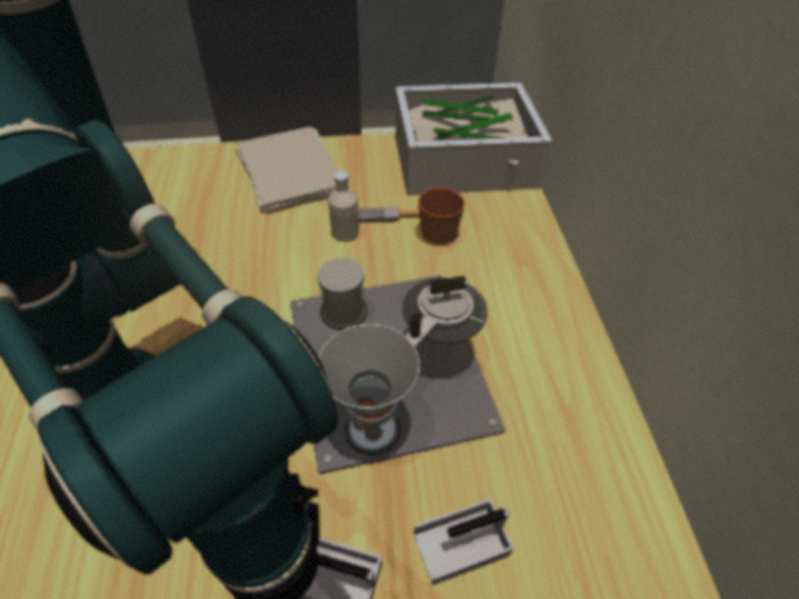

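View pics/t30b.png

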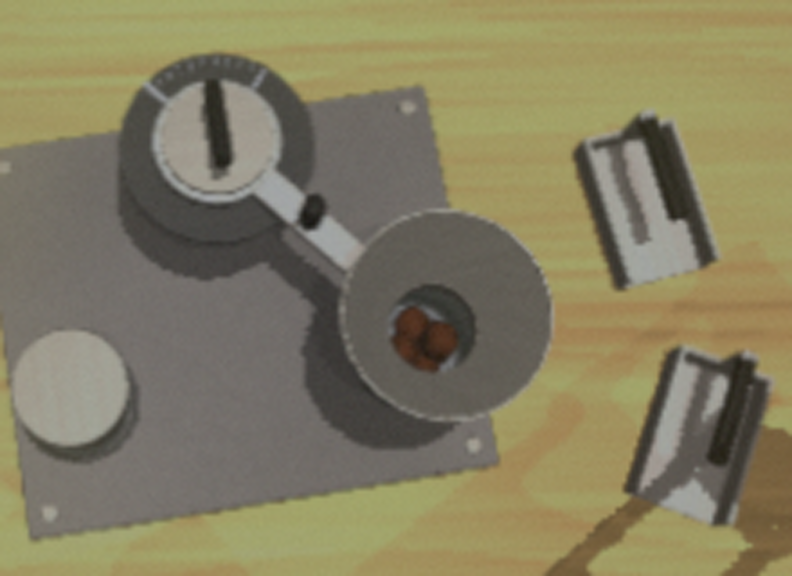

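View pics/s30c.png

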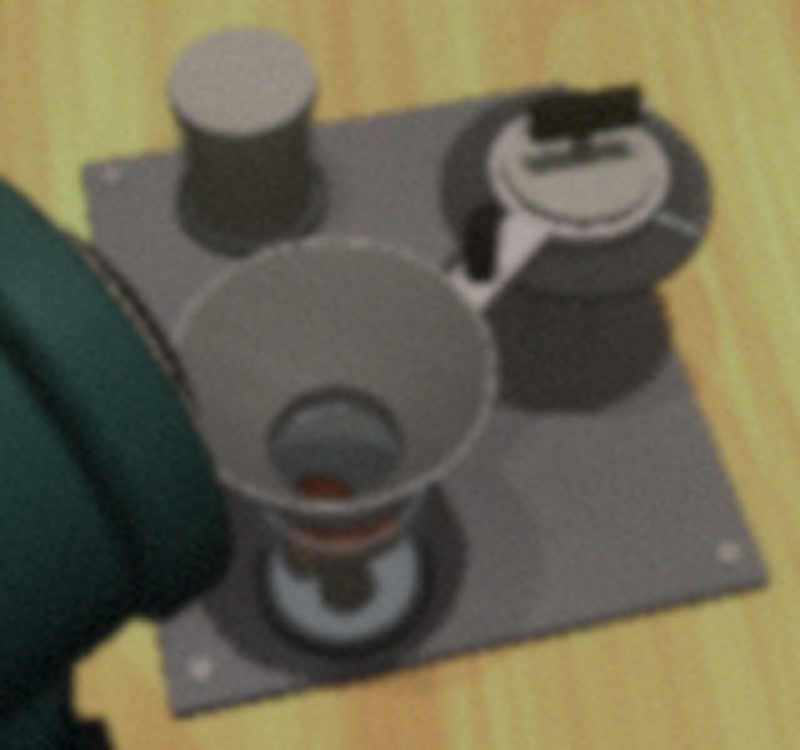

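Request:
servo_tool(targets="0 0 0 0 -25 10 45; 0 0 0 0 -30 15 45; 0 0 0 0 -30 20 45; 0 0 0 0 -20 20 45; 0 0 0 0 0 0 45")

```text
time: 32.83
tool_pos: [0.4336, -0.3672, 0.2405]
tcp_rot: [3.076, -0.581, 0.026]
wrist_force: [-0.6, 1.1, -0.4]
width: 0.53
```

```bash
python3 - <<'E'
from h import *
st(); snap('wrist','w31.png'); crop('w31',0,90,200,290,4,'w31b.png')
E
```

```text
32.83 [ 0.4336 -0.3672  0.2405] [ 3.076 -0.581  0.026] F [-0.6  1.1 -0.4] T [-0.02  0.05  0.03] w 0.53 q [-7.460e-01  4.400e-02  1.839e+00 -1.000e-03  1.239e+00  1.198e+00]
```

View pics/w31b.png

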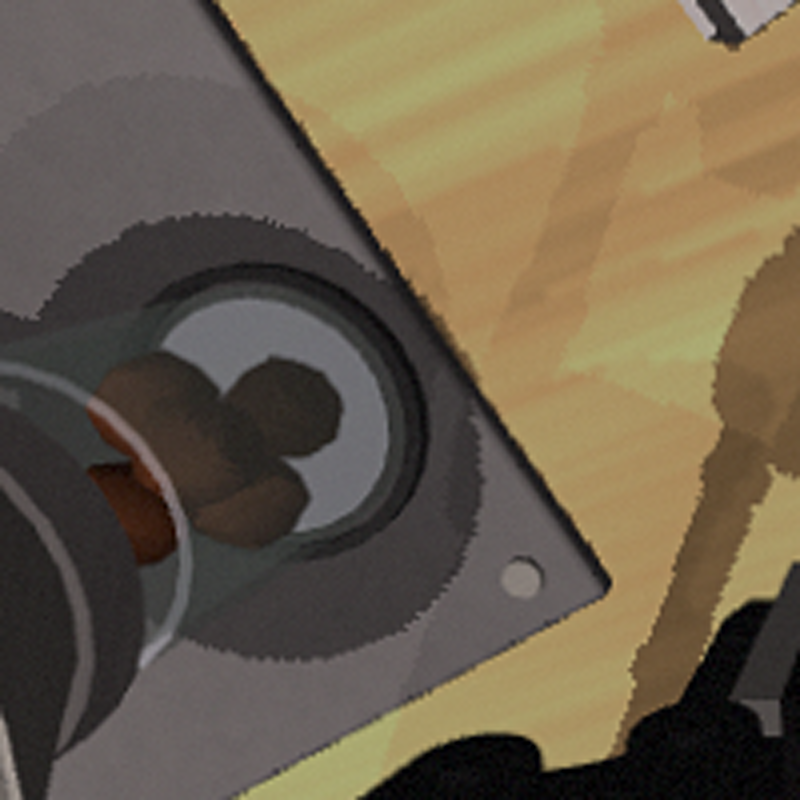

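```bash
python3 - <<'E'
from h import *
crop('t30',300,200,345,245,12,'t30c.png');crop('s30',215,230,265,290,10,'s30d.png')
s=('s30',170+322/5,160+487/5); w=('w31',135/4,90+515/4)
for t in [(440,338),(410,325),(425,355)]:
    tt=('t30',200+t[0]/3.6,130+t[1]/3.6); print(tri(s,tt),tri(w,tt),tri(s,tt,w))
print(tri(s,w))
E
```

```text
[ 0.48339847 -0.13722248  0.11969206] [ 0.48516822 -0.14116599  0.09864537] [ 0.48393389 -0.13810903  0.10531279]
[ 0.49105016 -0.11945071  0.09360996] [ 0.49157043 -0.12208243  0.07972261] [ 0.48842611 -0.12055146  0.08372112]
[ 0.47835649 -0.12701632  0.1008318 ] [ 0.47916774 -0.12988692  0.08408458] [ 0.48011087 -0.12730735  0.0895746 ]
[ 0.48146857 -0.09077836  0.04138628]
```

View pics/t30c.png

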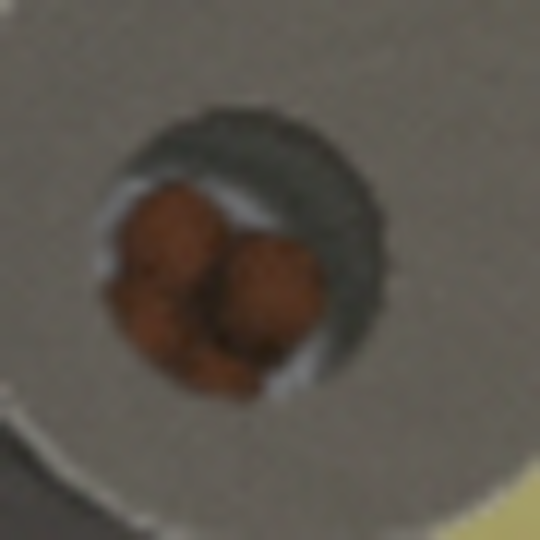

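View pics/s30d.png

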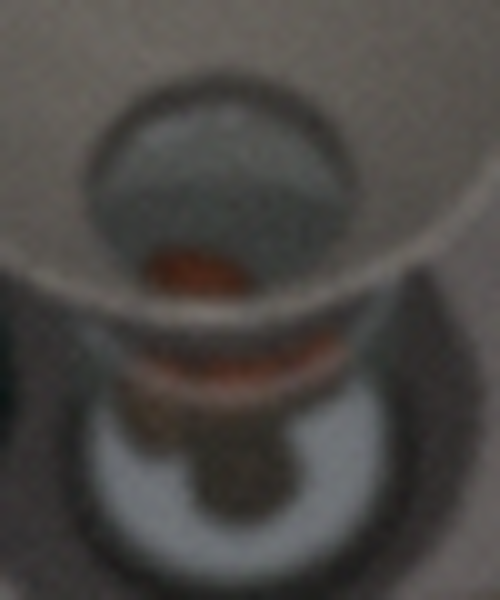

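```bash
python3 - <<'E'
from h import *
for n,c in [('right',(268,295)),('left',(172,235)),('lowleft',(155,320)),('low',(225,368))]:
  for z in (.03,.055,.08,.10):
    X=atz('t30',300+c[0]/12,200+c[1]/12,z); a=proj('w31',X); s=proj('s30',X)
    print(n,z,X.round(3)[:2],'w31b',np.round((a[0]*4,(a[1]-90)*4)),'s30d',np.round(((s[0]-215)*10,(s[1]-230)*10)))
m=[proj('w31',[.4895+.04*np.cos(t),-.1333+.04*np.sin(t),.12]) for t in (0,1.57,3.14,4.71)]
print(np.round([(a*4,(b-90)*4) for a,b in m]))
E
```

```text
right 0.03 [ 0.496 -0.153] w31b [299. 387.] s30d [258. 492.]
right 0.055 [ 0.492 -0.149] w31b [243. 426.] s30d [242. 434.]
right 0.08 [ 0.488 -0.144] w31b [179. 469.] s30d [224. 373.]
right 0.1 [ 0.486 -0.141] w31b [121. 509.] s30d [210. 324.]
left 0.03 [ 0.512 -0.129] w31b [207. 368.] s30d [309. 410.]
left 0.055 [ 0.508 -0.125] w31b [147. 405.] s30d [292. 353.]
left 0.08 [ 0.504 -0.122] w31b [ 79. 448.] s30d [275. 293.]
left 0.1 [ 0.501 -0.118] w31b [ 18. 487.] s30d [261. 245.]
lowleft 0.03 [ 0.49  -0.124] w31b [228. 437.] s30d [229. 399.]
lowleft 0.055 [ 0.487 -0.12 ] w31b [170. 477.] s30d [213. 342.]
lowleft 0.08 [ 0.483 -0.116] w31b [104. 522.] s30d [196. 283.]
lowleft 0.1 [ 0.48  -0.113] w31b [ 45. 563.] s30d [182. 234.]
low 0.03 [ 0.478 -0.141] w31b [295. 454.] s30d [188. 459.]
low 0.055 [ 0.474 -0.137] w31b [240. 494.] s30d [171. 401.]
low 0.08 [ 0.471 -0.133] w31b [177. 540.] s30d [154. 341.]
low 0.1 [ 0.468 -0.129] w31b [121. 582.] s30d [140. 292.]
[[ -67.  383.]
 [-105.  588.]
 [ 117.  674.]
 [ 167.  476.]]
```

```bash
python3 - <<'E'
from workcell import finish_job
print(finish_job())
E
```

```text
the job is handed in; nothing more can be done
None
```

The funnel is clamped over the open jar, both scoops have been tipped through it, and the job is handed in at about 33 s of the 192 s allowed.

**Clamp and swing:** I loosened the knob by about 1.2 rad and swung the arm by its peg until the pointer covered the white mark. The picture put the arm at about 0.69–0.70 rad. I then screwed the knob to its stop: about 1.4 N m at the wrist, with the bar within 0.01 rad of the stand's axis. Later pictures showed no movement of the arm.

**Pouring:** I tipped three pieces from each scoop. One scoop had been knocked a few centimetres, so I located it again before gripping it.

**Last checks:**
- **Scoops:** both look empty in the pictures. They stand level on the bench at the side, roughly 10 cm or more off the base plate.
- **Bark:** no bark shows in the funnel or on the bench. The highest piece in the jar has its centre at about 80 mm, below the 120 mm mouth.
- **Pot, bottle and brush:** they look unmoved in the last side picture, judged by eye.

**Less certain:** I saw three pieces go in from the first scoop. After both pours only four or five of the six could be told apart in the jar, because the others lie beneath. Position estimates from the different cameras disagreed by a few millimetres.

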